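# Load a right-hand bracket into the tilted leaf drill jig

### The arm

A 6-joint arm with a two-finger parallel gripper is mounted at the origin on the work surface. World frame = base frame: x ahead of the robot, y to its left, z up, the work surface at z = 0. Lengths are in m, angles in degrees, forces in N, time in s.
With the tool pointing down it reaches from about 0.375 to 0.9 m from the base axis. Payload 3.1 kg.
Tool frame: the origin (TCP) lies at the very end of the fingers, on their centre line; the grasp point (between the pads) lies 19 mm behind it; x points along the fingers, z is the direction in which the jaws open and shut, and the axes are right-handed (so a half turn about x gives the same grasp; the last joint's range is limited). The gripper opens to 87 mm and grips with 3 to 60 N. Pads are 19 mm wide; open, the fingers measure 117 mm over their backs; the gripper's body (75 mm by 190 mm) begins 51 mm behind the grasp point.
Start: joints at [59.444, 30.224, 82.088, -0, 67.689, -10.227], TCP at [0.217, 0.586, 0.223] pointing down, gripper open.
Joint ranges: [-176.69, 176.69], [-43.24, 126.21], [12.49, 139.97], [-82, 262], [0, 151.66], [-163.58, 163.58]. Speed limits (degrees/s): [159.86, 159.86, 180, 180, 180, 180].

### API

Orientations are given as a 3x3 rotation matrix whose columns are the frame's x, y, z axes.
In Python, from rig import bot gives the robot as it stands.
- The arm moves only by the tool send_rows, never from a script. Its arguments are lists of equal length, an entry for each row: "fingers": the opening, from 0 (shut) to 1 (fully open); "dp": the shift along the world's x, y, z in mm, a list of three; "turn": the turn, a rotation vector about the world's x, y, z in rad, a list of three. In form: {"fingers": [fingers, ...], "dp": [[tx, ty, tz], ...], "turn": [[rx, ry, rz], ...]}. A call has 1 to 10 rows; each row is the pose to reach, as a shift and turn from the pose measured when the call began; what a row does not reach only later rows make up. A row lasts 1/12 s, in which the tool goes at most 41.7 mm and 7.16 degrees, less where a joint would pass 70% of its speed; a pose out of reach is approached as far as the arm can. A call with a gripper value outside its range is refused whole. The fingers move at their own pace and stop on an object; the grip force is fixed at half the most. Time passes only in rows, so rows that repeat a pose let the fingers close. It gives the time, the measured TCP pose, the force and the opening at its end, in the units of the state.
- bot.read_state(): the state, without advancing time (a new reading comes with each control period).
- bot.capture(name): name is "side" or "top"; returns a dict with "img" (400x640x3 uint8, blue, green, red), "z_map" (400x640 float32, m along the optical axis (not along the pixel's ray), 0 where there is no reading), "mtx" (3x3 intrinsics, pixels), "k1" (the pictures are not rectified: a ray, as slopes to the right and down, at radius r is drawn at 1 + k1 r^2 times it, then the intrinsics apply), "origin" and "orientation" of the camera in the world. Camera axes: x right, y up, looking along -z (the intrinsics and any distortion apply to the point x, -y, -z); pixel columns grow to the right and rows downward; lengths in m; the calibration is good to about 2 mm. A picture is of the moment at which its call begins.
- bot.hand_in(): hands the job in, once; it reports no verdict.
The state is a dict: "time_s": time; "joint_positions": joint angles; "qvel": joint speeds; "tau": joint torques, N m; "position": TCP position; "tcp_rot": TCP orientation; "force": force on the tool from outside, world axes, zero at the start; "moment": the same for the moment, N m; "opening": opening from 0.0 (shut) to 1.0 (fully open).
Only numpy, scipy, OpenCV 4.12 (cv2) and the standard library are available. Lean on these libraries where they do the work, as an engineer would, in place of code of your own. Each camera call takes 0.05 s, during which the arm holds its last target.

### The job

Take the right-hand bracket out of the green tray and set it into the L-shaped pocket of the tilted drill jig, turned the one way its outline fits, until it lies fully home. Then lower the jig's hinged drill leaf over it until it is fully shut, without letting it slam, and let go. Leave the left-hand bracket, the oil bottle and the spanner where they are.

Things in the scene. Friction and masses are not known exactly. Their poses are not given: they have to be found in the camera images.
- bracket_r_centre (a point): Right-hand bracket, aluminium, about 240 g, flat in the tray, any yaw: L-shaped base 112 x 78 x 10 mm with an upright lug. Point in the lug, 30 mm above the underside; z up. Lug x -22..22, y -6..6 (pinch this 12 mm), top 57 mm above the underside, rounded 22 mm radius. Base: long bar x -22..22, y -64..48; short arm x 22..56, y 2..48 mm. Keep fingertips above the base.
- bracket_r_arm (a point): Middle of the right-hand bracket's short arm, on its top face (10 mm above the underside): at x 39, y 25, z -20 mm in bracket_r_centre's frame. Seen from above with the arm pointing away from you, a right-hand bracket has its arm at the left end of the long bar.
- bracket_l_centre (a point): Left-hand bracket, the mirror image in the same metal, in the other half of the tray (arm at the right end of the bar when it points away); it does not fit the pocket and stays put. Point in its lug, 30 mm above the underside. Long bar x -22..22, y -48..64; arm x 22..56, y -48..-2 mm.
- tray: Fixed pale-green open tray, 230 (x) x 370 (y) mm outside, walls 4 mm thick, 28 mm high, floor 4 mm thick. Origin under its centre. The two brackets lie in its +y and -y halves, either way round.
- jig: Drill jig fixed to the bench, placed and turned differently each time: blue base, x -70..100, y -95..95 mm, carrying a plate that slopes 30 degrees, low at its front (-x), high at the back where the leaf is hinged. Origin under its middle on the bench, z up. The pocket floor's middle is 70 mm above the origin.
- nest_seat (a point): Where bracket_r_centre lies, with the same axes, when the right-hand bracket is fully home: x up the slope, y level along the hinge, z square out of the plate (30 degrees from vertical, leaning to the jig's front). Pocket floor 30 mm below along z. L-shaped pocket 8 mm deep, 1.8 mm clear all round, 45-degree lead-in 4 mm wide. Dark plate round it: x -39..73, y -82..66, top at z -22 mm.
- leaf (a joint): Hinged drill leaf, rad: 0 shut (parallel to the plate, 1.5 mm above a seated base), growing as it opens up and back, to 2.15; starts at 1.6 to 2.0. Stiff hinge: it stays where it is left; 2 to 4 N at the knob moves it. It cannot shut on a bracket that is not home.
- leaf_hinge (a point): Middle of the leaf's hinge line, at x 83, y -8, z -14.5 mm in nest_seat's frame. Its axes turn with the leaf: those of nest_seat when shut; opening is a right-handed turn about y (hinge axis). Leaf: grey plate 116 x 116 x 8 mm, three brass bushings, a 24 mm wide window for the lug.
- leaf_knob (a point): Centre of the black ball knob, 32 mm diameter, on a stem at the leaf's free edge: 146 mm from leaf_hinge along the leaf's -x; leaf edge 24 mm from the ball's centre. Shut, it is 43 mm above the bench, clear in front of the plate; the lug then stands 41 to 85 mm up-slope of it and 42 mm proud of the leaf's middle.
- oil_bottle: Bystander: upright pale-yellow oil bottle with red cap, 58 mm diameter, 165 mm high, at the jig's +y side. Origin at the centre of its underside.
- spanner: Bystander: steel spanner 190 mm long lying flat at the jig's -y side. Origin under its middle, x along its length.
Not all that is in view belongs to the job. What is shaped like the part that bears bracket_r_centre but blue or pink is not meant.

How it is judged (in metres and radians):
On the way:
1. the right-hand bracket lies fully home in the pocket with the leaf still open (x of bracket_r_centre in the frame of nest_seat between -0.004 and 0.004 m and y of bracket_r_centre in the frame of nest_seat between -0.004 and 0.004 m and z of bracket_r_centre in the frame of nest_seat between -0.0025 and 0.0025 m and angle between the z axis of bracket_r_centre and the z axis of nest_seat, either way round below 0.06 rad and angle between the x axis of bracket_r_centre and the x axis of nest_seat, either way round below 0.06 rad and value of joint leaf above 0.6 rad), for 0.2 s.
At the end, for the whole second after the job is handed in: The right-hand bracket is fully home in the pocket (within 4 mm along the plate, 2.5 mm in height, 0.06 rad), at rest; the leaf is shut within 0.06 rad; the left-hand bracket, oil bottle and spanner are within 25 mm of where they were and the bottle is upright; nothing is held (x of bracket_r_centre in the frame of nest_seat between -0.004 and 0.004 m and y of bracket_r_centre in the frame of nest_seat between -0.004 and 0.004 m and z of bracket_r_centre in the frame of nest_seat between -0.0025 and 0.0025 m and angle between the z axis of bracket_r_centre and the z axis of nest_seat, either way round below 0.06 rad and angle between the x axis of bracket_r_centre and the x axis of nest_seat, either way round below 0.06 rad and value of joint leaf below 0.06 rad and linear speed of bracket_r below 0.02 m/s and distance of each of bracket_l_centre, oil_bottle, spanner from where it was at the start of the episode below 0.025 m and angle between oil_bottle's own z axis and vertical below 0.2 rad); the robot touches nothing.
It fails at once if the leaf is slammed shut (faster than 3 rad/s) (velocity of joint leaf below -3 rad/s).
It fails at once if the left-hand bracket is moved by more than 25 mm (distance of bracket_l_centre from where it was at the start of the episode above 0.025 m).
It fails at once if the oil bottle is moved by more than 25 mm or tipped (distance of oil_bottle from where it was at the start of the episode above 0.025 m or angle between oil_bottle's own z axis and vertical above 0.5 rad).
It fails at once if the spanner is moved by more than 25 mm (distance of spanner from where it was at the start of the episode above 0.025 m).
It also fails if it takes over 64 s, if anything falls off the work surface, if the arm or the gripper's body presses on something with over 40 N, if the wrist force passes 120 N, or if a joint passes its speed limit or range.

## Working session

There is one attempt and no reset: what is moved stays moved. The work goes in short steps, Python scripts to look and compute and a tool call to move; the robot and the scene stay as the last step left them, time stands still between calls to the robot, and variables do not carry over. Pictures are saved under pics/ and viewed, and the job is handed in when it is done.

Besides the shell and the picture viewer there is one more tool, called after "Request:" by a JSON object that holds its "method" and its "body", one argument or row to a line. send_rows: Moves the arm, as the interface text tells. Its arguments: {"type":"object","properties":{"fingers":{"type":"array","items":{"type":"number"}},"dp":{"type":"array","items":{"type":"array","items":{"type":"number"}}},"turn":{"type":"array","items":{"type":"array","items":{"type":"number"}}}},"required":["fingers","dp","turn"]}

```bash
ls; mkdir -p pics
python3 - <<'E'
from rig import bot
import cv2,numpy as np,pickle
s=bot.read_state();print(s)
for n in("side","top"):
    c=bot.capture(n);cv2.imwrite(f"pics/{n}0.png",c["img"]);pickle.dump(c,open(f"{n}0.pkl","wb"))
    print(n,c["mtx"],c["k1"],c["origin"],c["orientation"])
E
```

```text
pics
{'time_s': 0.0, 'joint_positions': array([ 5.94437324e+01,  3.02788422e+01,  8.21565907e+01,  7.24341447e-04,
        6.76891696e+01, -1.02278069e+01]), 'qvel': array([ 0.00800232,  0.03157723,  0.0415639 , -0.07908325,  0.02915124,
        0.05048255]), 'tau': array([ 1.26564151e-03, -4.40049613e+01, -1.76590276e+01,  6.30921288e-02,
        5.83816285e-02, -1.85682702e-04]), 'position': array([0.21672077, 0.58543981, 0.22157183]), 'tcp_rot': array([[-1.11566617e-03, -9.37714591e-01,  3.47404808e-01],
       [-1.86677335e-03,  3.47406372e-01,  9.37712817e-01],
       [-9.99997635e-01,  3.97648432e-04, -2.13809015e-03]]), 'force': array([-0.10403044,  0.00527133,  0.48381121]), 'moment': array([0.0172824 , 0.00558263, 0.00550438]), 'opening': 0.9971350676786594}
side [[417.07888542   0.         318.16302603]
 [  0.         417.07888542 205.12562631]
 [  0.           0.           1.        ]] -0.013166343420864585 [0.47592758 0.73038639 0.84817225] [[-0.99658734  0.04931209 -0.06619657]
 [-0.08136294 -0.72206029  0.68702912]
 [-0.01391908  0.69007047  0.72360833]]
top [[477.86831041   0.         321.72444278]
 [  0.         477.86831041 204.10292144]
 [  0.           0.           1.        ]] -0.12879497101356263 [0.39152375 0.01739072 1.13657896] [[ 0.02709276  0.98451922 -0.17317012]
 [-0.99918944  0.03183095  0.02464271]
 [ 0.02977339  0.17236211  0.98458359]]
```

View pics/side0.png

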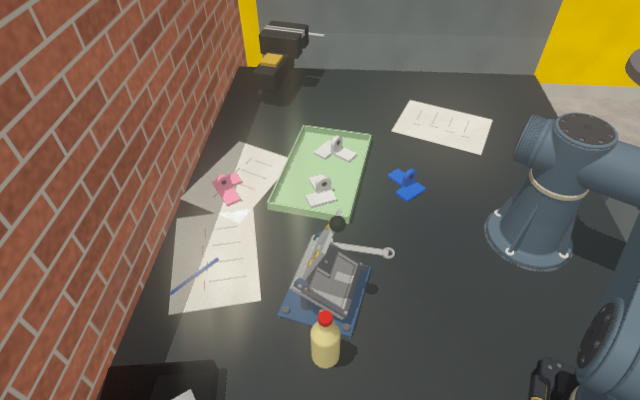

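View pics/top0.png

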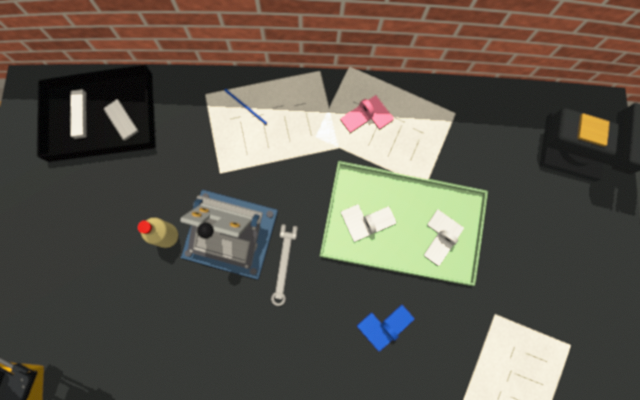

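The top view shows the green tray at (405,223) with two grey brackets at (368,222) and (445,237). The jig is at (228,235), the bottle at (158,232) and the spanner at (285,265). The decoys are blue (386,327) and pink (367,113). Next I'll take close crops and build the point clouds.

```bash
cat > h.py <<'E'
import numpy as np,cv2,pickle
def cloud(c):
    h,w=c["z_map"].shape;u,v=np.meshgrid(np.arange(w),np.arange(h))
    K=c["mtx"];k=c["k1"]
    p=cv2.undistortPoints(np.stack([u,v],-1).reshape(-1,1,2).astype(float),K,np.array([k,0,0,0,0.])).reshape(h,w,2)
    z=c["z_map"]
    P=np.stack([p[...,0]*z,-p[...,1]*z,-z],-1)@np.array(c["orientation"]).T+c["origin"]
    P[z==0]=np.nan
    return P
def project(c,X):
    X=np.atleast_2d(X);q=(X-c["origin"])@np.array(c["orientation"])
    a=np.stack([q[:,0]/-q[:,2],-q[:,1]/-q[:,2]],-1)
    a=a*(1+c["k1"]*(a**2).sum(1,keepdims=True))
    K=c["mtx"];return np.stack([a[:,0]*K[0,0]+K[0,2],a[:,1]*K[1,1]+K[1,2]],-1)
def load(n): return pickle.load(open(n+".pkl","rb"))
E
python3 - <<'E'
from h import *
t=load("top0");s=load("side0")
a=cv2.resize(t["img"][155:290,315:495],None,fx=4,fy=4,interpolation=cv2.INTER_CUBIC);cv2.imwrite("pics/ct.png",a)
a=cv2.resize(t["img"][180:310,125:305],None,fx=4,fy=4,interpolation=cv2.INTER_CUBIC);cv2.imwrite("pics/cj.png",a)
a=cv2.resize(s["img"][120:370,260:410],None,fx=2.4,fy=2.4,interpolation=cv2.INTER_CUBIC);cv2.imwrite("pics/cs.png",a)
P=cloud(t)
for n,(u,v) in dict(bench=(350,310),floor=(400,190),A1=(352,222),A2=(382,220),Alug=(368,225),B1=(445,220),B2=(437,250),Blug=(446,237),knob=(206,230),bottle=(147,227),sp=(283,265)).items(): print(n,P[v,u].round(4))
P=cloud(s);print(P[262,430],P[160,300])
E
```

```text
bench [ 0.3417 -0.084   0.0025]
floor [ 0.6324 -0.2016  0.0013]
A1 [ 0.5484 -0.084   0.0119]
A2 [ 0.5549 -0.1554  0.0152]
Alug [ 0.5376 -0.118   0.0471]
B1 [ 0.5594 -0.3086  0.0155]
B2 [ 0.487  -0.2891  0.012 ]
Blug [ 0.5151 -0.3022  0.0441]
knob [0.4896 0.2067 0.2654]
bottle [0.5027 0.3517 0.166 ]
sp [0.4422 0.0763 0.0043]
[0.2616956  0.10206252 0.00233968] [ 0.62576642 -0.26248316  0.00299728]
```

View pics/ct.png

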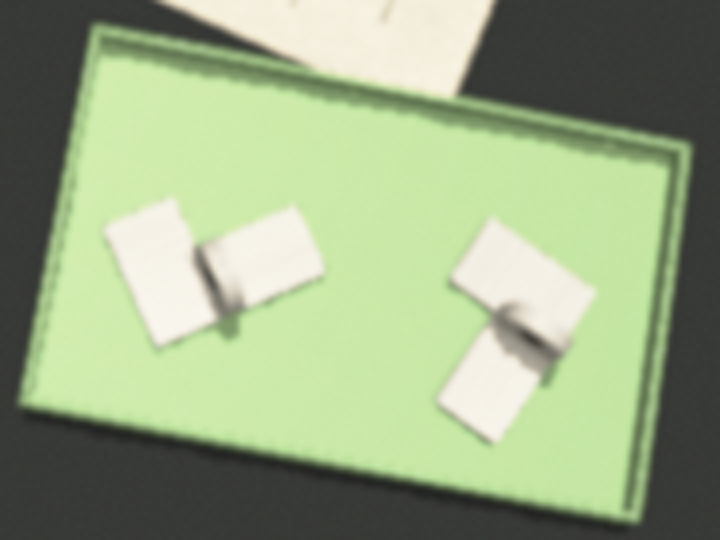

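View pics/cj.png

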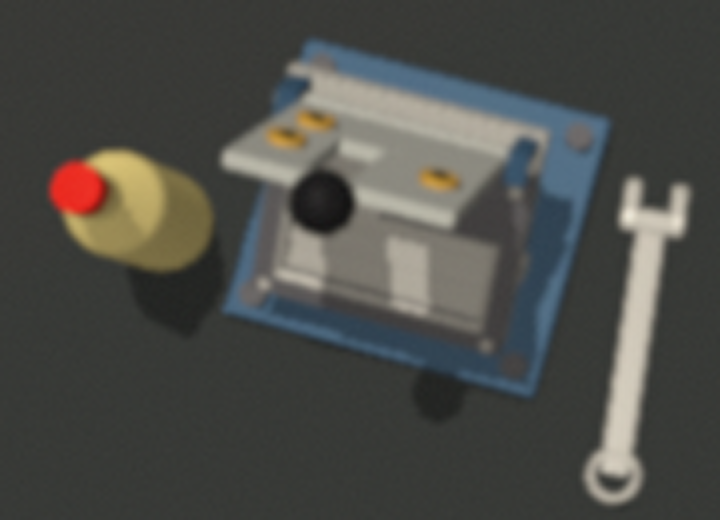

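View pics/cs.png

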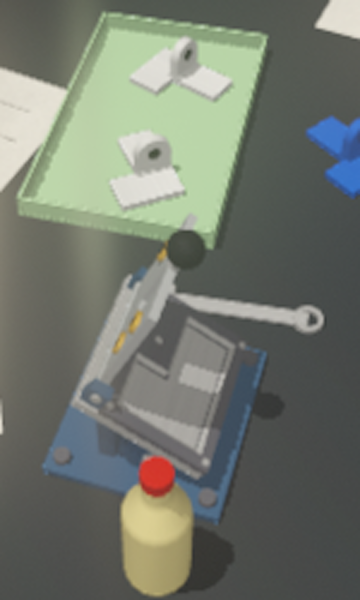

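In the top crop, bracket A is at (368,222). Its arm sits at the left end when pointing away (up), so it is the right-hand bracket. B at (445,237) is its mirror image, so it is the left-hand one. Lookalikes: B in grey, blue at (386,327) and pink at (367,113). I choose A. Next I measure.

Run:
```python
from h import *
for n in("top0","side0"):
    c=load(n);P=cloud(c);I=c["img"].astype(int)
    hsv=cv2.cvtColor(c["img"],cv2.COLOR_BGR2HSV)
    x,y,z=P[...,0],P[...,1],P[...,2]
    # bench plane from dark grey pixels
    m=(hsv[...,1]<60)&(hsv[...,2]<80)&(abs(z)<.012)&(x>.25)&(x<.75)&(abs(y)<.5)
    A=np.c_[x[m],y[m],np.ones(m.sum())];f,*_=np.linalg.lstsq(A,z[m],rcond=None)
    r=z[m]-A@f;print(n,"bench",f,m.sum(),r.std(), 'at .5,.2', f@[.5,.2,1],'at .55,-.12',f@[.55,-.12,1])
    # blue base
    m=(hsv[...,0]>95)&(hsv[...,0]<120)&(hsv[...,1]>80)&(y>.05)&(y<.4)&(x>.3)
    print("blue",m.sum(),np.nanpercentile(z[m],[5,25,50,75,95]))
    # green
    m=(hsv[...,0]>40)&(hsv[...,0]<75)&(hsv[...,1]>40)&(y<0)&(x>.3)
    print("green",m.sum(),np.nanpercentile(z[m],[2,5,25,50,75,95,99]))
    # white in tray
    m=(hsv[...,1]<45)&(hsv[...,2]>120)&(x>.45)&(x<.62)&(y<-.04)&(y>-.2)
    print("A",m.sum(),np.nanpercentile(z[m],[2,5,25,50,75,95,99]),np.nanmean(P[m],0))
    # jig cloud
    m=(x>.38)&(x<.66)&(y>.08)&(y<.31)&(z>.02)
    print("jig max z",np.nanmax(z[m]))
```

```text
top0 bench [-0.0003307   0.00089424  0.00027769] 52621 0.002168111818471804 at .5,.2 0.00029118473226634586 at .55,-.12 -1.1505497292763046e-05
blue 1709 [0.00403363 0.0101365  0.01190125 0.01360513 0.01710212]
green 13111 [-0.00149844 -0.00028079  0.00231532  0.00406044  0.00599618  0.02595012
  0.0296513 ]
A 1163 [0.00386969 0.00945543 0.01232092 0.01405126 0.01611063 0.05651585
 0.06262083] [ 0.55076275 -0.11765297  0.01782107]
jig max z 0.26974668842973193
side0 bench [ 0.0012729   0.00187807 -0.00064701] 19830 0.0016601968806775158 at .5,.2 0.00036505566738995036 at .55,-.12 -0.00017228229491600443
blue 823 [0.00879099 0.01052406 0.01165375 0.01275723 0.01435248]
green 5742 [-0.00011013  0.00095234  0.00305772  0.00458095  0.00704158  0.02694492
  0.02980124]
A 704 [0.00269609 0.00420265 0.01203908 0.01398087 0.01975524 0.05638582
 0.06014051] [ 0.54953684 -0.1108071   0.01974159]
jig max z 0.26958841382346677
```

```bash
cat > fit.py <<'E'
from h import *
from scipy.optimize import least_squares
from scipy.spatial import ConvexHull
from scipy.ndimage import map_coordinates,gaussian_filter
def Rz(a): return np.array([[np.cos(a),-np.sin(a),0],[np.sin(a),np.cos(a),0],[0,0,1]])
def box(x0,x1,y0,y1,z0,z1): return np.array([[x,y,z] for x in(x0,x1) for y in(y0,y1) for z in(z0,z1)])/1000.
JB=box(-70,100,-95,95,0,12)
RN=np.array([[np.cos(np.pi/6),0,-.5],[0,1,0],[.5,0,np.cos(np.pi/6)]])
TN=np.array([-.02972,.008,.08748])
def nest_pts(p,X): # X mm in nest
    q=np.atleast_2d(X)/1000.@RN.T+TN
    return q@Rz(p[2]).T+[p[0],p[1],0]
# bracket parts in frame with underside z=-30
th=np.linspace(0,np.pi,13)
LUG=np.array([[22*np.cos(a),y,5+22*np.sin(a)] for a in th for y in(-6,6)]+[[x,y,-20] for x in(-22,22) for y in(-6,6)])/1000.
BR=[box(-22,22,-64,48,-30,-20),box(22,56,2,48,-30,-20),LUG]
def mask(c,parts,ss=4,roi=None):
    u0,v0,u1,v1=roi
    m=np.zeros(((v1-v0)*ss,(u1-u0)*ss),np.uint8)
    for X in parts:
        q=project(c,X);hq=q[ConvexHull(q).vertices]
        cv2.fillConvexPoly(m,np.round(((hq+.5-[u0,v0])*ss-.5)*16).astype(np.int32),255,shift=4)
    return cv2.resize(m,(u1-u0,v1-v0),interpolation=cv2.INTER_AREA)/255.
E
cat > jig.py <<'E'
from fit import *
def edgepts(c,p,D=4.0):
    q=project(c,JB@Rz(p[2]).T+[p[0],p[1],0]);h=q[ConvexHull(q).vertices]
    img=c["img"].astype(float);bl=gaussian_filter(img[...,0]-img[...,2],.5)
    out=[]
    cen=h.mean(0)
    for a,b in zip(h,np.roll(h,-1,0)):
        L=np.linalg.norm(b-a)
        if L<25: continue
        n=np.array([b[1]-a[1],-(b[0]-a[0])])/L
        if n@(a-cen)<0:n=-n
        for t in np.arange(.06,.95,2/L):
            o=a+(b-a)*t;s=np.arange(-D,D+.01,.25)
            pr=map_coordinates(bl,[o[1]+s*n[1],o[0]+s*n[0]],order=1)
            i,e=pr[:6].mean(),pr[-6:].mean()
            if i-e<14 or abs(e)>18: continue
            mid=(i+e)/2;k=np.where((pr[:-1]>=mid)&(pr[1:]<mid))[0]
            if len(k)!=1: continue
            k=k[0];out.append(s[k]+.25*(pr[k]-mid)/(pr[k]-pr[k+1]))
    return np.array(out)
if __name__=="__main__":
  for names in(["top0"],["side0"],["top0","side0"]):
    cs=[load(n) for n in names]
    p=np.array([.505,.205,-.25])
    # gauss-newton with fixed matching
    for it in range(25):
        J=[];r=[]
        def f(p): return [edgepts(c,p) for c in cs]
        # jac via normals: numeric using resid func with median pairing -> use per-edge analytic
        from functools import partial
        rows=[];res=[]
        for c in cs:
            q=lambda p:project(c,JB@Rz(p[2]).T+[p[0],p[1],0])
            Q=q(p);hv=ConvexHull(Q).vertices;h=Q[hv];cen=h.mean(0)
            dQ=[(q(p+d)-Q)/1e-4 for d in np.eye(3)*1e-4]
            img=c["img"].astype(float);bl=gaussian_filter(img[...,0]-img[...,2],.5)
            for ia,ib in zip(hv,np.roll(hv,-1)):
                a,b=Q[ia],Q[ib];L=np.linalg.norm(b-a)
                if L<25: continue
                n=np.array([b[1]-a[1],-(b[0]-a[0])])/L
                if n@(a-cen)<0:n=-n
                D=6 if it<8 else 3.5
                for t in np.arange(.06,.95,2/L):
                    o=a+(b-a)*t;s=np.arange(-D,D+.01,.25)
                    pr=map_coordinates(bl,[o[1]+s*n[1],o[0]+s*n[0]],order=1)
                    i,e=pr[:5].mean(),pr[-5:].mean()
                    if i-e<14 or abs(e)>18: continue
                    mid=(i+e)/2;k=np.where((pr[:-1]>=mid)&(pr[1:]<mid))[0]
                    if len(k)!=1: continue
                    k=k[0];res.append(s[k]+.25*(pr[k]-mid)/(pr[k]-pr[k+1]))
                    rows.append([n@(d[ia]*(1-t)+d[ib]*t) for d in dQ])
        A=np.array(rows);r=np.array(res);w=1/(1+(r/1.)**2) if it>5 else np.ones(len(r))
        dp=np.linalg.lstsq(A*w[:,None],r*w,rcond=None)[0];p=p+np.clip(dp,-.05,.05)
    print(names,p.round(5),len(r),np.median(abs(r)),r.std())
  np.save("jig.npy",p)
  for n in("top0","side0"):
    c=load(n);S=4
    im=cv2.resize(c["img"],None,fx=S,fy=S,interpolation=cv2.INTER_CUBIC)
    def dl(X,col):
        q=((project(c,X)+.5)*S-.5);cv2.polylines(im,[np.round(q).astype(int)],True,col,1,cv2.LINE_AA)
    B=np.array([[-70,-95],[100,-95],[100,95],[-70,95]])/1000.
    for z in(0,.012): dl(np.c_[B,np.full(4,z)]@Rz(p[2]).T+[p[0],p[1],0],(0,255,255))
    dl(nest_pts(p,[[-39,-82,-22],[73,-82,-22],[73,66,-22],[-39,66,-22]]),(0,0,255))
    L=np.array([[-22,-64],[22,-64],[22,2],[56,2],[56,48],[-22,48]])
    dl(nest_pts(p,np.c_[L,np.full(6,-30)]),(0,255,0))
    q=project(c,nest_pts(p,[0,0,0]))[0].astype(int)*S
    cv2.imwrite(f"pics/jo_{n}.png",im[max(q[1]-300,0):q[1]+280,max(0,q[0]-380):q[0]+380])
E
python3 jig.py
```

```text
['top0'] [ 0.49706  0.21056 -0.23606] 113 0.36144332397715884 0.30228449705131877
['side0'] [ 0.49744  0.20504 -0.23572] 64 0.07529495680080639 0.15643366038499046
['top0', 'side0'] [ 0.49801  0.2102  -0.23881] 179 0.3796958246668021 0.7668006028981288
```

View pics/jo_top0.png

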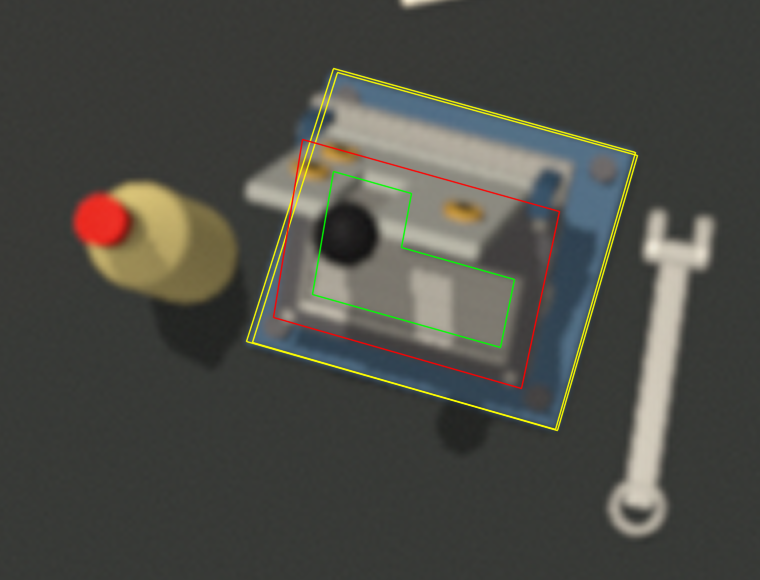

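View pics/jo_side0.png

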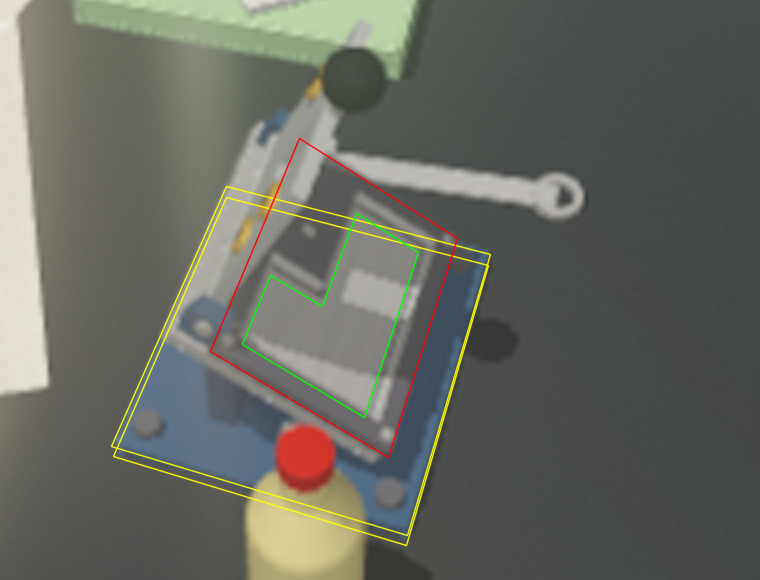

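```bash
cat > brk.py <<'E'
from fit import *
from scipy.optimize import minimize
def fitmask(c,soft,roi,p0,model):
    u0,v0,u1,v1=roi;S=soft[v0:v1,u0:u1]
    f=lambda p:((gaussian_filter(mask(c,model(p),6,roi),.6)-S)**2).sum()
    best=None
    for da in(-.1,0,.1):
        r=minimize(f,np.array(p0)+[0,0,da],method="Nelder-Mead",options=dict(initial_simplex=np.array(p0)+[0,0,da]+np.array([[0,0,0],[.01,0,0],[0,.01,0],[0,0,.15]]),xatol=1e-5,fatol=1e-3,maxiter=400))
        if best is None or r.fun<best.fun:best=r
    return best
def bm(p,z=.034,sgn=1):
    return [ (X*[1,sgn,1])@Rz(p[2]).T+[p[0],p[1],z] for X in BR]
def trm(p): return [box(-115,115,-185,185,0,28)@Rz(p[2]).T+[p[0],p[1],0]]
if __name__=="__main__":
  for n in("top0","side0"):
    c=load(n);hsv=cv2.cvtColor(c["img"],cv2.COLOR_BGR2HSV).astype(float);P=cloud(c)
    s=np.clip((65-hsv[...,1])/45,0,1)
    def roi(X,m=10):
        q=project(c,X);return [*(q.min(0)-m).astype(int),*(q.max(0)+m).astype(int)]
    for nm,p0,sg in(("R",[.55,-.12,0],1),("L",[.515,-.302,0],-1)):
        ro=roi(np.array([[p0[0],p0[1],.02]]),38 if n=="top0" else 30)
        best=None
        for a in np.arange(0,6.28,.5):
            r=fitmask(c,s,ro,[p0[0],p0[1],a],lambda p:bm(p,sgn=sg)) if a%1==0 or True else 0
            if best is None or r.fun<best.fun:best=r
        print(n,nm,best.x.round(4),best.fun)
        if nm=="R": 
            np.save(f"R_{n}.npy",best.x);
            im=cv2.resize(c["img"],None,fx=6,fy=6,interpolation=cv2.INTER_CUBIC)
            for X in bm(best.x): 
                q=project(c,X);h=q[ConvexHull(q).vertices];cv2.polylines(im,[np.round((h+.5)*6-.5).astype(int)],True,(0,0,255),1)
            cv2.imwrite(f"pics/b_{n}.png",im[ro[1]*6:ro[3]*6,ro[0]*6:ro[2]*6])
    g=((hsv[...,0]>35)&(hsv[...,0]<80)&(hsv[...,1]>30)).astype(np.uint8)
    k,lab,st,ce=cv2.connectedComponentsWithStats(g);i=1+st[1:,4].argmax()
    g=(lab==i).astype(np.uint8)
    cn,_=cv2.findContours(g,cv2.RETR_EXTERNAL,cv2.CHAIN_APPROX_NONE);f=np.zeros_like(g);cv2.drawContours(f,cn,-1,1,-1)
    ys,xs=np.where(f);ro=[xs.min()-6,ys.min()-6,xs.max()+7,ys.max()+7]
    r=fitmask(c,gaussian_filter(f.astype(float),.3),ro,[.54,-.2,-.13],trm);print(n,"tray",r.x.round(4),r.fun)
E
python3 brk.py
```

```text
top0 R [ 0.5433 -0.1231  0.4425] 43.08349643960477
top0 L [ 0.5158 -0.3108  0.9763] 60.537491677513955
top0 tray [ 0.5481 -0.2099 -0.1669] 575.0461082719241
side0 R [ 0.5435 -0.1272  0.4483] 319.6369528470342
side0 L [ 0.5163 -0.3146  0.9776] 751.605693744
side0 tray [ 0.5476 -0.2118 -0.1721] 1036.2886296401985
```

View pics/b_top0.png

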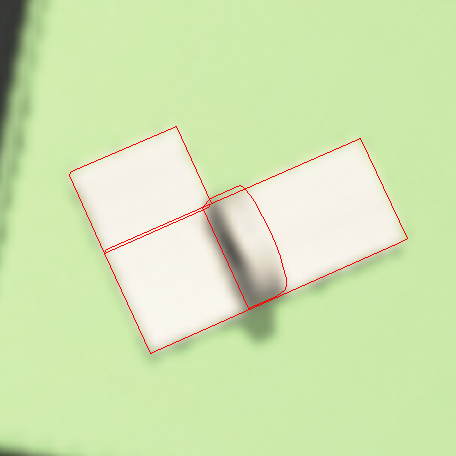

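View pics/b_side0.png

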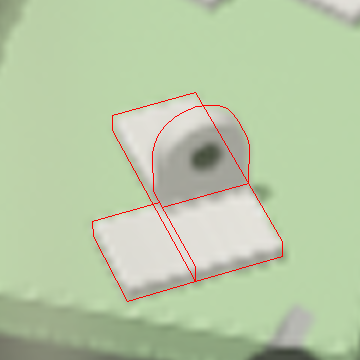

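```bash
cat > mv.py <<'E'
from fit import *
from rig import bot
from scipy.spatial.transform import Rotation as Ro
def toolR(ax,zd):
    x=np.array(ax,float);x/=np.linalg.norm(x);z=np.array(zd,float);z-=x*(x@z);z/=np.linalg.norm(z)
    return np.c_[x,np.cross(z,x),z]
def plan(pos,R):
    s=bot.read_state();d=(np.array(pos)-s["position"])*1000
    t=Ro.from_matrix(R@s["tcp_rot"].T).as_rotvec()
    print("t",s["time_s"],"at",s["position"].round(4),"dp",d.round(1),"turn",t.round(4),"F",s["force"].round(1),"op",round(s["opening"],3))
def down(a): return toolR([0,0,-1],[np.cos(a),np.sin(a),0])
E
python3 - <<'E'
from mv import *
plan([.5434,-.125,.42],down(.445+np.pi/2))
E
```

```text
t 0.1 at [0.2168 0.5855 0.2217] dp [ 326.6 -710.5  198.3] turn [ 2.000e-03 -3.000e-04  7.998e-01] F [-0.2  0.6 -0.2] op 0.998
```

Request:
{"method": "send_rows", "body": {
  "fingers": [0.6, 0.6, 0.6, 0.6, 0.6, 0.6, 0.6, 0.6, 0.6, 0.6],
  "dp": [
    [0, 0, 40],
    [0, 0, 80],
    [0, 0, 120],
    [5, -15, 155],
    [15, -40, 180],
    [30, -70, 200],
    [46, -102, 200],
    [62, -136, 200],
    [78, -170, 200],
    [94, -205, 200]
  ],
  "turn": [
    [0, 0, 0],
    [0, 0, 0],
    [0, 0, 0],
    [0, 0, 0.1],
    [0, 0, 0.2],
    [0, 0, 0.3],
    [0, 0, 0.4],
    [0, 0, 0.5],
    [0, 0, 0.6],
    [0, 0, 0.7]
  ]
}}

```text
time_s: 0.93
position: [0.3108, 0.3789, 0.4214]
tcp_rot: [[0.0, -0.939, -0.344], [-0.002, -0.344, 0.939], [-1.0, 0.001, -0.002]]
force: [1.8, 0.1, -0.4]
opening: 0.602
```

Run:
```python
from mv import *
plan([.5434,-.125,.42],down(.445+np.pi/2));print(bot.read_state()["joint_positions"])
```

```text
t 0.9333 at [0.3108 0.3789 0.4214] dp [ 232.6 -503.9   -1.4] turn [0.0022 0.0002 0.094 ] F [ 1.8  0.1 -0.4] op 0.602
[ 37.60965208   8.85753559  83.23396409  -0.1045266   87.98099834
 -72.49602126]
```

Request:
{"method": "send_rows", "body": {
  "fingers": [0.6, 0.6, 0.6, 0.6, 0.6, 0.6, 0.6, 0.6, 0.6, 0.6],
  "dp": [
    [17, -37, 0],
    [34, -74, 0],
    [51, -111, 0],
    [68, -148, 0],
    [85, -185, 0],
    [102, -221, 0],
    [119, -258, 0],
    [136, -295, -20],
    [153, -332, -40],
    [170, -369, -60]
  ],
  "turn": [
    [0, 0, 0.03],
    [0, 0, 0.06],
    [0, 0, 0.094],
    [0, 0, 0.094],
    [0, 0, 0.094],
    [0, 0, 0.094],
    [0, 0, 0.094],
    [0, 0, 0.094],
    [0, 0, 0.094],
    [0, 0, 0.094]
  ]
}}

```text
time_s: 1.77
position: [0.4769, 0.017, 0.3657]
tcp_rot: [[0.001, -0.903, -0.43], [-0.002, -0.43, 0.903], [-1.0, 0.0, -0.002]]
force: [0.1, 0.4, 0.1]
opening: 0.596
```

Run:
```python
from mv import *
plan([.5434,-.125,.12],down(.445+np.pi/2));print(bot.read_state()["joint_positions"])
```

```text
t 1.7667 at [0.4769 0.017  0.3657] dp [  66.5 -142.  -245.7] turn [0.0022 0.001  0.0005] F [0.1 0.4 0.1] op 0.596
[-1.13350005e+01  9.69358863e+00  9.06625796e+01 -1.12885715e-01
  7.95627582e+01 -1.26780822e+02]
```

Request:
{"method": "send_rows", "body": {
  "fingers": [0.6, 0.6, 0.6, 0.6, 0.6, 0.6, 0.6, 0.6, 0.6, 0.6],
  "dp": [
    [13, -27, -25],
    [25, -54, -50],
    [38, -81, -75],
    [50, -108, -100],
    [60, -128, -130],
    [66, -142, -160],
    [66, -142, -190],
    [66, -142, -215],
    [66, -142, -235],
    [66, -142, -245]
  ],
  "turn": [
    [0, 0, 0],
    [0, 0, 0],
    [0, 0, 0],
    [0, 0, 0],
    [0, 0, 0],
    [0, 0, 0],
    [0, 0, 0],
    [0, 0, 0],
    [0, 0, 0],
    [0, 0, 0]
  ]
}}

```text
time_s: 2.6
position: [0.5408, -0.1244, 0.1175]
tcp_rot: [[-0.005, -0.903, -0.429], [0.0, -0.429, 0.903], [-1.0, 0.004, 0.002]]
force: [-0.0, 0.3, 0.9]
opening: 0.606
```

```bash
cat > snap.py <<'E'
import sys
from h import *
from rig import bot
def snap(tag,X,names=("top","side"),w=70,S=5):
    for n in names:
        c=bot.capture(n);pickle.dump(c,open(f"{n}{tag}.pkl","wb"))
        u,v=project(c,X)[0].astype(int);u0=max(u-w,0);v0=max(v-w*3//4,0)
        a=c["img"][v0:v+w*3//4,u0:u+w];a=cv2.resize(a,None,fx=S,fy=S,interpolation=cv2.INTER_CUBIC)
        cv2.imwrite(f"pics/{n}{tag}.png",a);print(n,"crop origin",u0,v0,"scale",S)
E
python3 - <<'E'
from mv import *
from snap import snap
plan([.5434,-.125,.020],down(.445+np.pi/2))
snap("1",[.543,-.125,.08])
for n in("top1","side1"):
    c=load(n);print(n,project(c,bot.read_state()["position"]))
E
```

```text
t 2.6 at [ 0.5408 -0.1244  0.1175] dp [  2.6  -0.6 -97.5] turn [-0.0004 -0.0046  0.0011] F [-0.   0.3  0.9] op 0.606
top crop origin 302 168 scale 5
side crop origin 253 120 scale 5
top1 [[375.09407993 219.07414975]]
side1 [[323.53834301 161.5213723 ]]
```

View pics/side1.png

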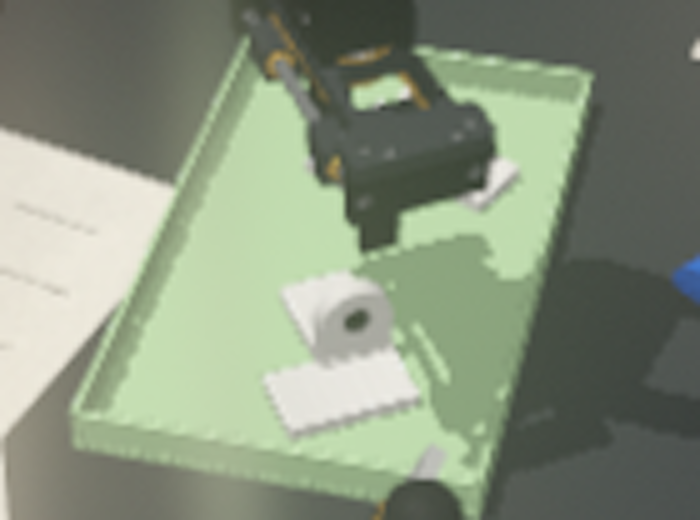

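View pics/top1.png

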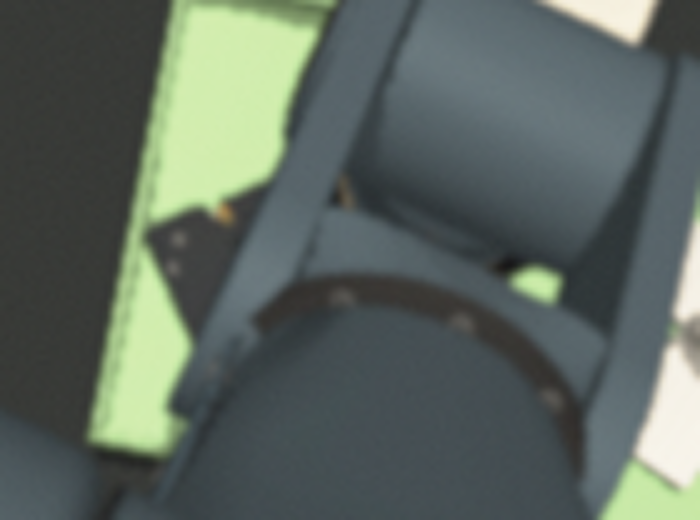

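Run:
```python
from mv import *
s=bot.read_state();c=load("side1");R=s["tcp_rot"];p=s["position"]
for z in(.0264,.0414,-.0264,-.0414):
    for y in(-.0095,.0095): print(z,y,((project(c,p+R@[0,y,z])[0]-[253,120]+.5)*5).round(0))
u,v=253,120
im=cv2.resize(c["img"][150:178,310:350],None,fx=16,fy=16,interpolation=cv2.INTER_CUBIC)
for z in(.0264,.0414):
  q=np.array([(project(c,p+R@[0,y,z])[0]-[310,150]+.5)*16 for y in(-.0095,.0095)]).astype(int)
  cv2.line(im,q[0],q[1],(0,0,255),1)
cv2.imwrite("pics/tip.png",im)
```

```text
0.0264 -0.0095 [357. 245.]
0.0264 0.0095 [390. 236.]
0.0414 -0.0095 [367. 262.]
0.0414 0.0095 [401. 253.]
-0.0264 -0.0095 [321. 185.]
-0.0264 0.0095 [354. 177.]
-0.0414 -0.0095 [312. 169.]
-0.0414 0.0095 [344. 161.]
```

View pics/tip.png

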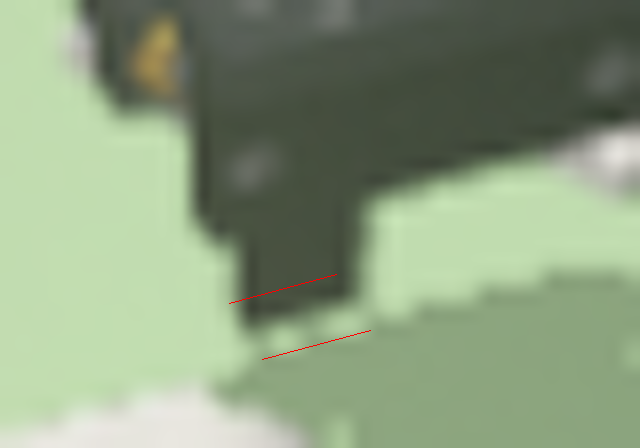

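Request:
{"method": "send_rows", "body": {
  "fingers": [0.6, 0.6, 0.6, 0.6, 0.6, 0.6],
  "dp": [
    [3, -0.6, -25],
    [3, -0.6, -50],
    [3, -0.6, -75],
    [3, -0.6, -90],
    [3, -0.6, -97.5],
    [3, -0.6, -97.5]
  ],
  "turn": [
    [0, -0.0046, 0],
    [0, -0.0046, 0],
    [0, -0.0046, 0],
    [0, -0.0046, 0],
    [0, -0.0046, 0],
    [0, -0.0046, 0]
  ]
}}

```text
time_s: 3.2
position: [0.5445, -0.1249, 0.0209]
tcp_rot: [[0.0, -0.903, -0.43], [0.0, -0.43, 0.903], [-1.0, -0.0, -0.0]]
force: [-0.5, 0.0, 0.1]
opening: 0.601
```

Run:
```python
from mv import *
from snap import snap
plan([.5434,-.125,.020],down(.445+np.pi/2))
snap("2",[.543,-.125,.03],["side"],50,7)
```

```text
t 3.2 at [ 0.5445 -0.1249  0.0209] dp [-1.1 -0.1 -0.9] turn [-0.0002  0.0004  0.0004] F [-0.5  0.   0.1] op 0.601
side crop origin 273 148 scale 7
```

View pics/side2.png

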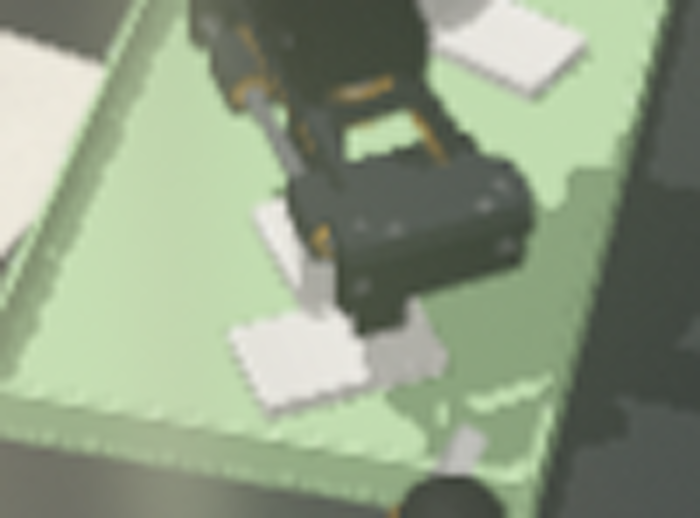

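Request:
{"method": "send_rows", "body": {
  "fingers": [0, 0, 0, 0, 0, 0, 0],
  "dp": [
    [0, 0, 0],
    [0, 0, 0],
    [0, 0, 0],
    [0, 0, 0],
    [0, 0, 0],
    [0, 0, 0],
    [0, 0, 0]
  ],
  "turn": [
    [0, 0, 0],
    [0, 0, 0],
    [0, 0, 0],
    [0, 0, 0],
    [0, 0, 0],
    [0, 0, 0],
    [0, 0, 0]
  ]
}}

```text
time_s: 3.83
position: [0.5451, -0.1251, 0.022]
tcp_rot: [[0.002, -0.903, -0.43], [-0.001, -0.43, 0.903], [-1.0, -0.002, -0.001]]
force: [0.8, 0.6, 1.6]
opening: 0.153
```

```bash
cat >> mv.py <<'E'
JIG=np.array([.4973,.208,-.236])
def nest_pose(out=0,off=np.zeros(3),jig=None,tz=.0125):
    j=JIG if jig is None else jig
    R=Rz(j[2])@RN
    p=nest_pts(j,np.array([0,0,out])+np.array(off)-[0,0,tz*1000])[0]
    return p,toolR(-R[:,2],R[:,1])
E
python3 - <<'E'
from mv import *
for o in(0,60,150): print(o,nest_pose(o)[0].round(4))
plan(*nest_pose(150))
E
```

```text
0 [0.4764 0.2213 0.0767]
60 [0.4472 0.2283 0.1286]
150 [0.4034 0.2388 0.2066]
t 3.8333 at [ 0.5451 -0.1251  0.022 ] dp [-141.6  363.9  184.6] turn [ 0.0567 -0.5289 -0.6644] F [0.8 0.6 1.6] op 0.153
```

Request:
{"method": "send_rows", "body": {
  "fingers": [0, 0, 0, 0, 0, 0, 0, 0, 0],
  "dp": [
    [0, 0, 10],
    [0, 0, 30],
    [0, 0, 60],
    [0, 0, 95],
    [0, 0, 130],
    [-10, 10, 165],
    [-22, 25, 200],
    [-35, 45, 230],
    [-50, 65, 250]
  ],
  "turn": [
    [0, 0, 0],
    [0, 0, 0],
    [0, 0, 0],
    [0, 0, 0],
    [0, 0, 0],
    [0, 0, 0],
    [0, 0, 0],
    [0, 0, 0],
    [0, 0, 0]
  ]
}}

```text
time_s: 4.58
position: [0.4955, -0.06, 0.2755]
tcp_rot: [[0.007, -0.903, -0.429], [-0.002, -0.429, 0.903], [-1.0, -0.005, -0.005]]
force: [1.5, 1.2, -2.0]
opening: 0.139
```

Run:
```python
from mv import *
from snap import snap
plan(*nest_pose(150))
snap("3",bot.read_state()["position"],["side","top"],70,5)
```

```text
t 4.5833 at [ 0.4955 -0.06    0.2755] dp [-92.1 298.8 -68.9] turn [ 0.0594 -0.525  -0.6628] F [ 1.5  1.2 -2. ] op 0.139
side crop origin 271 76 scale 5
top crop origin 281 178 scale 5
```

View pics/side3.png

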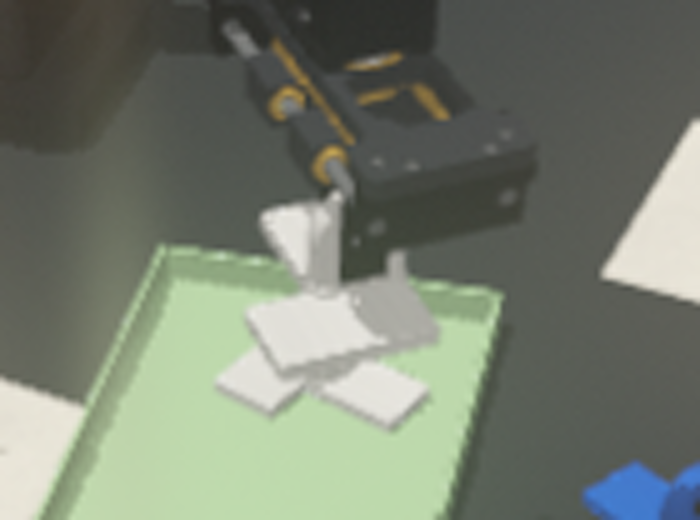

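Request:
{"method": "send_rows", "body": {
  "fingers": [0, 0, 0, 0, 0, 0, 0, 0, 0, 0],
  "dp": [
    [-25, 25, 0],
    [-50, 55, 0],
    [-70, 88, 0],
    [-85, 122, 0],
    [-92, 160, 0],
    [-92, 198, 0],
    [-92, 235, -10],
    [-92, 265, -30],
    [-92, 290, -50],
    [-92, 299, -69]
  ],
  "turn": [
    [0.006, -0.053, -0.066],
    [0.012, -0.105, -0.133],
    [0.018, -0.158, -0.2],
    [0.024, -0.21, -0.265],
    [0.03, -0.263, -0.331],
    [0.036, -0.315, -0.4],
    [0.042, -0.368, -0.464],
    [0.048, -0.42, -0.53],
    [0.054, -0.473, -0.6],
    [0.0594, -0.525, -0.663]
  ]
}}

```text
time_s: 5.52
position: [0.4029, 0.1847, 0.2453]
tcp_rot: [[0.41, -0.903, 0.13], [-0.096, 0.1, 0.99], [-0.907, -0.419, -0.045]]
force: [0.5, -0.6, -2.0]
opening: 0.135
```

Run:
```python
from mv import *
from snap import snap
plan(*nest_pose(70));print(bot.read_state()["joint_positions"])
```

```text
t 5.5167 at [0.4029 0.1847 0.2453] dp [  39.4   44.7 -108. ] turn [ 0.0281 -0.0981 -0.1029] F [ 0.5 -0.6 -2. ] op 0.135
[ 19.15521406   9.34094887 118.89878455 -24.55748629  32.75696513
 -45.3649718 ]
```

Run:
```python
from mv import *
plan(*nest_pose(120));plan(*nest_pose(80))
```

```text
t 5.5167 at [0.4029 0.1847 0.2453] dp [ 15.1  50.6 -64.7] turn [ 0.0281 -0.0981 -0.1029] F [ 0.5 -0.6 -2. ] op 0.135
t 5.5167 at [0.4029 0.1847 0.2453] dp [ 34.6  45.9 -99.3] turn [ 0.0281 -0.0981 -0.1029] F [ 0.5 -0.6 -2. ] op 0.135
```

Request:
{"method": "send_rows", "body": {
  "fingers": [0, 0, 0, 0, 0, 0, 0],
  "dp": [
    [0, 25, -15],
    [0, 50, -30],
    [8, 50, -50],
    [15, 50, -65],
    [25, 48, -82],
    [34.5, 46, -99],
    [34.5, 46, -99]
  ],
  "turn": [
    [0.01, -0.04, -0.04],
    [0.028, -0.098, -0.103],
    [0.028, -0.098, -0.103],
    [0.028, -0.098, -0.103],
    [0.028, -0.098, -0.103],
    [0.028, -0.098, -0.103],
    [0.028, -0.098, -0.103]
  ]
}}

```text
time_s: 6.1
position: [0.4374, 0.2301, 0.1428]
tcp_rot: [[0.481, -0.845, 0.234], [-0.119, 0.201, 0.972], [-0.868, -0.496, -0.004]]
force: [-0.8, 0.0, -2.5]
opening: 0.133
```

Run:
```python
from mv import *
from snap import snap
plan(*nest_pose(80))
snap("4",nest_pts(JIG,[10,0,30])[0],["side","top"],70,5)
```

```text
t 6.1 at [0.4374 0.2301 0.1428] dp [0.1 0.6 3.2] turn [ 0.0028 -0.0056  0.0002] F [-0.8  0.  -2.5] op 0.133
side crop origin 278 219 scale 5
top crop origin 141 197 scale 5
```

View pics/side4.png

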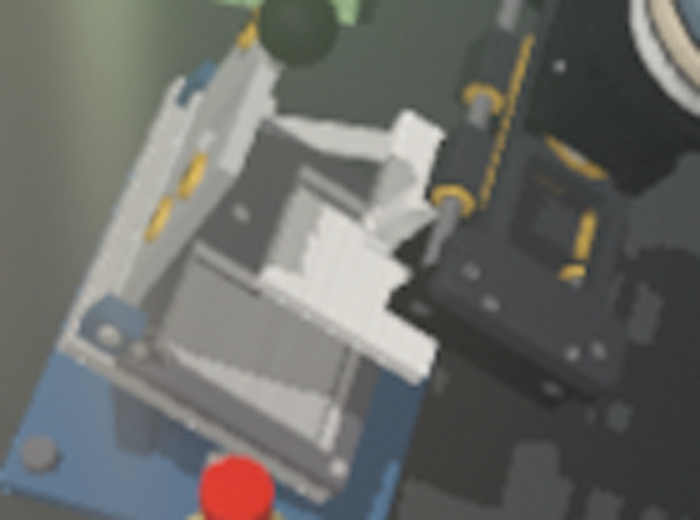

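View pics/top4.png

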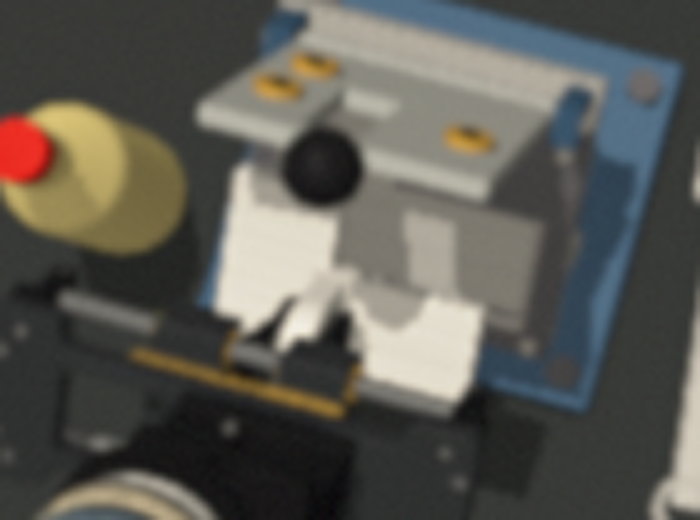

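```bash
cat > ov.py <<'E'
from mv import *
E12=[(0,1),(0,2),(1,3),(2,3),(4,5),(4,6),(5,7),(6,7),(0,4),(1,5),(2,6),(3,7)]
# L prism
Lp=np.array([[-22,-64],[22,-64],[22,2],[56,2],[56,48],[-22,48]])
def draw(c,im,S,o,p,R,col):
    P=lambda X:np.round((project(c,np.asarray(X)/1000.@R.T+p)-o+.5)*S).astype(int)
    for z in(-30,-20): cv2.polylines(im,[P(np.c_[Lp,np.full(6,z)])],True,col,1,cv2.LINE_AA)
    for a in Lp: cv2.polylines(im,[P([[*a,-30],[*a,-20]])],False,col,1,cv2.LINE_AA)
    for y in(-6,6):
        cv2.polylines(im,[P([[22,y,-20]]+[[22*np.cos(a),y,5+22*np.sin(a)] for a in th]+[[-22,y,-20]])],False,col,1,cv2.LINE_AA)
def over(tag,n,pos,tr,off,o,wh,S,out,jig=None):
    """off: bracket centre offset in bracket frame mm"""
    c=load(n+tag)
    im=cv2.resize(c["img"][o[1]:o[1]+wh[1],o[0]:o[0]+wh[0]],None,fx=S,fy=S,interpolation=cv2.INTER_CUBIC)
    RB=np.c_[np.cross(tr[:,2],-tr[:,0]),tr[:,2],-tr[:,0]]
    p=pos+RB@(np.array(off)/1000.)
    draw(c,im,S,np.array(o),p,RB,(0,0,255))
    if jig is not None:
        R=Rz(jig[2])@RN
        P=lambda X:np.round((project(c,nest_pts(jig,X))-o+.5)*S).astype(int)
        cv2.polylines(im,[P([[-39,-82,-22],[73,-82,-22],[73,66,-22],[-39,66,-22]])],True,(0,255,255),1,cv2.LINE_AA)
        cv2.polylines(im,[P(np.c_[Lp,np.full(6,-30)])],True,(0,255,0),1,cv2.LINE_AA)
    cv2.imwrite(out,im)
E
python3 - <<'E'
from ov import *
s=bot.read_state()
over("4","side",s["position"],s["tcp_rot"],[0,0,12.5],(285,220),(110,80),7,"pics/o1.png",np.array([.4974,.205,-.2357]))
over("4","top",s["position"],s["tcp_rot"],[0,0,12.5],(170,195),(110,80),7,"pics/o2.png",np.array([.4971,.2106,-.236]))
E
```

```text
(no output)
```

View pics/o1.png

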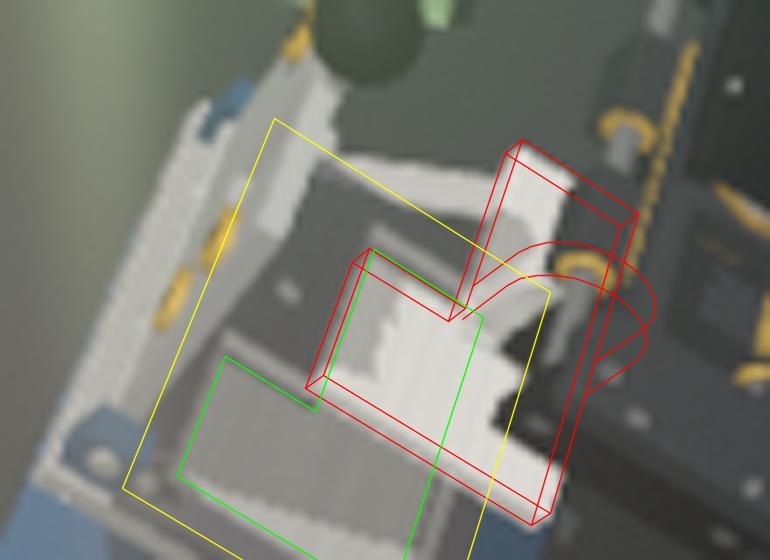

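View pics/o2.png

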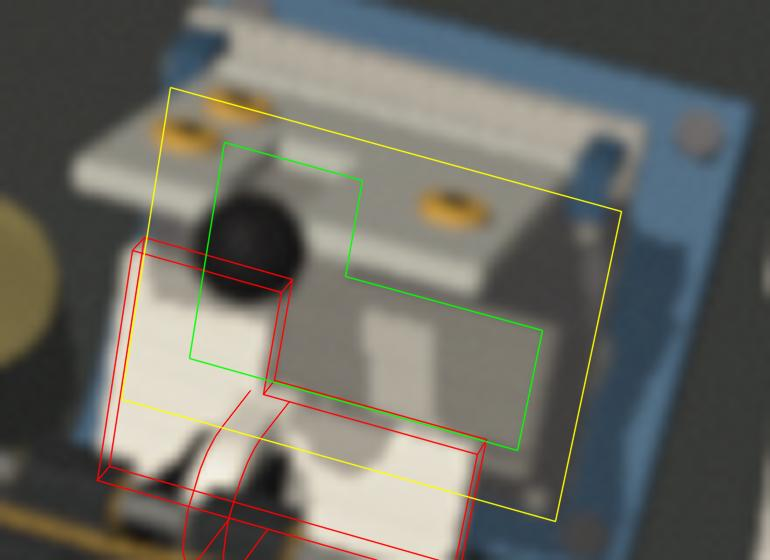

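Run:
```python
from ov import *
for n,o,wh,S,out in(("side0",(280,225),(100,110),7,"pics/j1.png"),("top0",(175,180),(110,105),7,"pics/j2.png")):
    c=load(n);o=np.array(o)
    im=cv2.resize(c["img"][o[1]:o[1]+wh[1],o[0]:o[0]+wh[0]],None,fx=S,fy=S,interpolation=cv2.INTER_CUBIC)
    im=np.clip(im*1.6,0,255).astype(np.uint8)
    B=np.array([[-70,-95],[100,-95],[100,95],[-70,95]])/1000.
    for jig,col in(([.4973,.208,-.236],(0,255,255)),):
        P=lambda X:np.round((project(c,X)-o+.5)*S).astype(int)
        for z in(0,.012): cv2.polylines(im,[P(np.c_[B,np.full(4,z)]@Rz(jig[2]).T+[jig[0],jig[1],0])],True,col,1,cv2.LINE_AA)
        N=lambda X:P(nest_pts(jig,X))
        cv2.polylines(im,[N([[-39,-82,-22],[73,-82,-22],[73,66,-22],[-39,66,-22]])],True,(0,0,255),1,cv2.LINE_AA)
        def Lo(d): 
            return np.array([[-22-d,-64-d],[22+d,-64-d],[22+d,2-d],[56+d,2-d],[56+d,48+d],[-22-d,48+d]])
        cv2.polylines(im,[N(np.c_[Lo(1.8),np.full(6,-30)])],True,(0,255,0),1,cv2.LINE_AA)
        cv2.polylines(im,[N(np.c_[Lo(5.8),np.full(6,-22)])],True,(255,255,0),1,cv2.LINE_AA)
    cv2.imwrite(out,im)
```

```text
(no output)
```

View pics/j1.png

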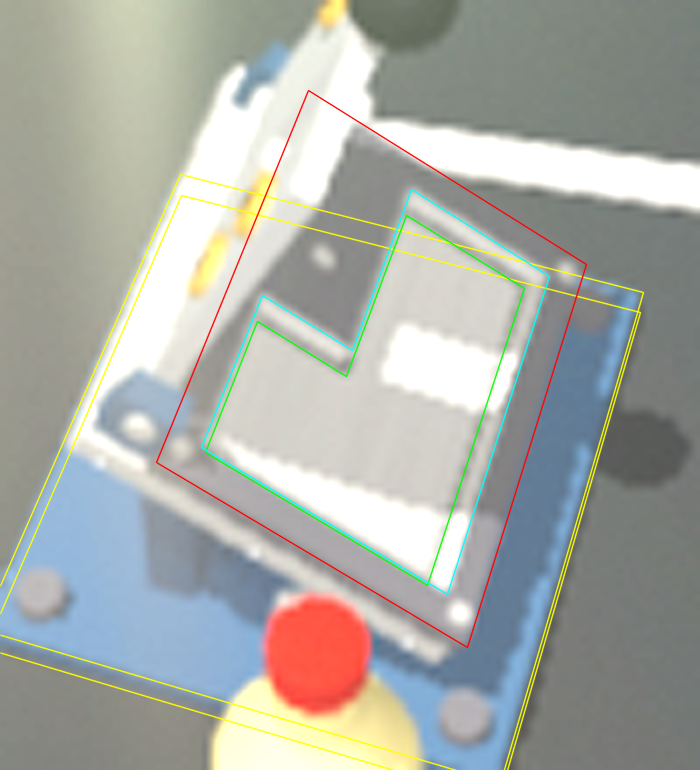

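View pics/j2.png

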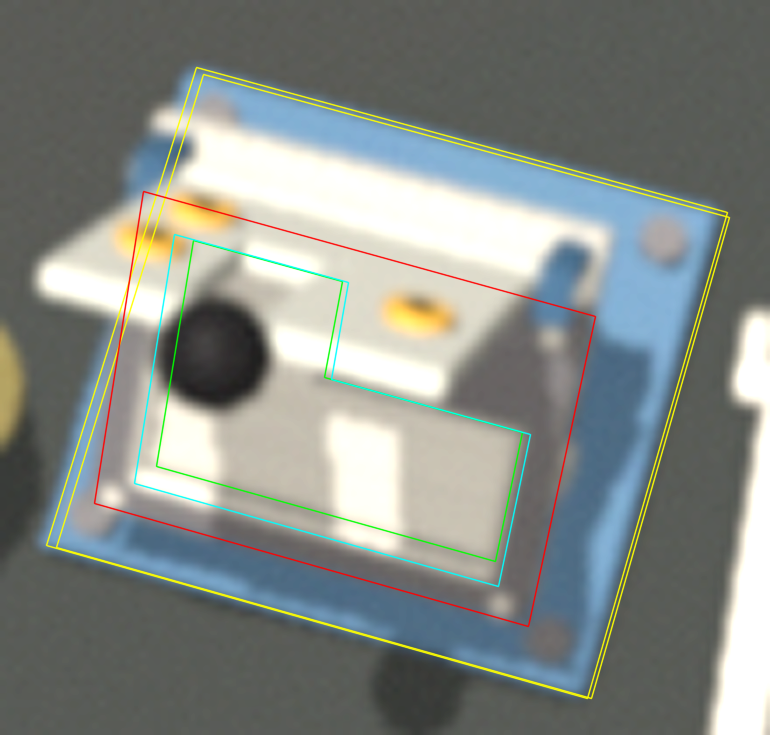

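Run:
```python
from mv import *
plan(*nest_pose(20));print(nest_pose(20)[0])
```

```text
t 6.2 at [0.437  0.2301 0.1454] dp [ 29.6  -6.5 -51.5] turn [ 0.0014 -0.0024  0.0009] F [ 0.4  1.2 -1. ] op 0.136
[0.46662828 0.22360405 0.09397519]
```

Request:
{"method": "send_rows", "body": {
  "fingers": [0, 0, 0, 0, 0, 0],
  "dp": [
    [6, -1.3, -10],
    [12, -2.6, -21],
    [18, -4, -31],
    [24, -5.3, -42],
    [29.6, -6.5, -51.5],
    [29.6, -6.5, -51.5]
  ],
  "turn": [
    [0.001, -0.002, 0.001],
    [0.001, -0.002, 0.001],
    [0.001, -0.002, 0.001],
    [0.001, -0.002, 0.001],
    [0.001, -0.002, 0.001],
    [0.001, -0.002, 0.001]
  ]
}}

```text
time_s: 6.7
position: [0.4699, 0.2262, 0.0982]
tcp_rot: [[0.482, -0.844, 0.235], [-0.119, 0.203, 0.972], [-0.868, -0.496, -0.003]]
force: [0.7, 0.1, -1.8]
opening: 0.139
```

Run:
```python
from ov import *
from snap import snap
plan(*nest_pose(20))
s=bot.read_state()
snap("5",nest_pts(JIG,[10,0,30])[0],["side","top"],70,5)
over("5","side",s["position"],s["tcp_rot"],[0,0,12.5],(285,220),(110,80),7,"pics/o1.png",JIG)
over("5","top",s["position"],s["tcp_rot"],[0,0,12.5],(170,195),(110,80),7,"pics/o2.png",JIG)
```

```text
t 6.7 at [0.4699 0.2262 0.0982] dp [-3.3 -2.6 -4.2] turn [ 0.0019 -0.0049  0.0015] F [ 0.7  0.1 -1.8] op 0.139
side crop origin 278 219 scale 5
top crop origin 141 197 scale 5
```

View pics/o1.png

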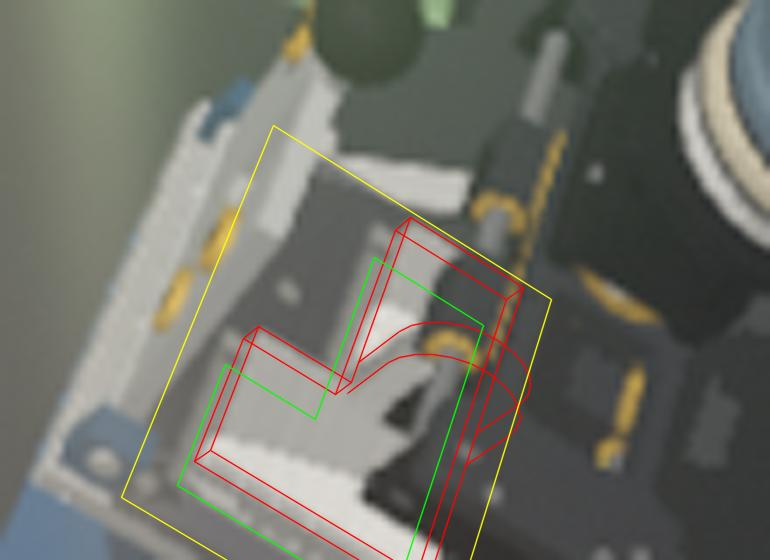

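View pics/o2.png

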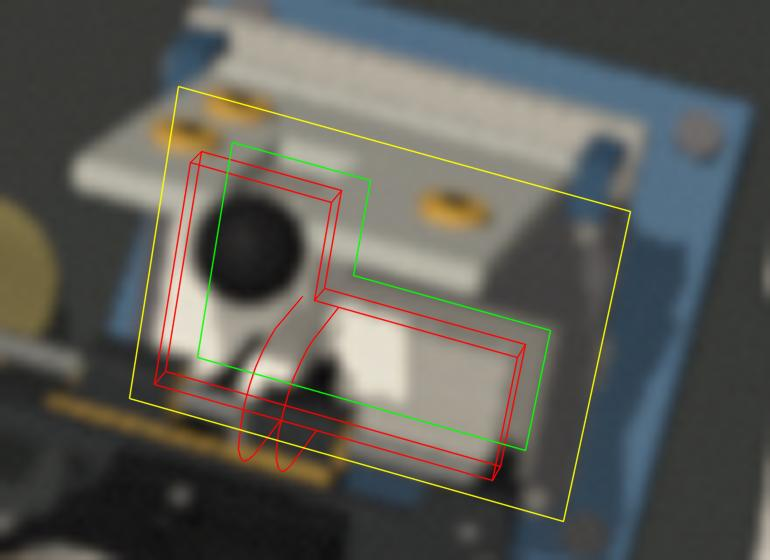

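View pics/side5.png

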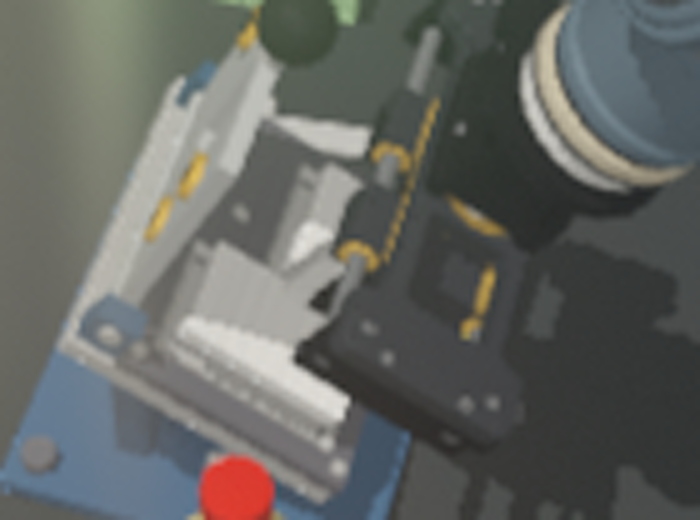

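Run:
```python
from mv import *
s=bot.read_state();print(s["time_s"],s["qvel"].round(2))
plan(*nest_pose(20));plan(*nest_pose(9));plan(*nest_pose(-2))
```

```text
6.8 [ 0.35 -0.42  0.94 -0.36 -0.    0.55]
t 6.8 at [0.4687 0.2261 0.0986] dp [-2.1 -2.5 -4.6] turn [ 0.0021 -0.0053  0.0013] F [-0.3  0.3 -2.2] op 0.133
t 6.8 at [0.4687 0.2261 0.0986] dp [  3.3  -3.7 -14.1] turn [ 0.0021 -0.0053  0.0013] F [-0.3  0.3 -2.2] op 0.133
t 6.8 at [0.4687 0.2261 0.0986] dp [  8.6  -5.  -23.6] turn [ 0.0021 -0.0053  0.0013] F [-0.3  0.3 -2.2] op 0.133
```

Request:
{"method": "send_rows", "body": {
  "fingers": [0, 0, 0, 0, 0],
  "dp": [
    [-2.1, -2.5, -4.6],
    [-1, -2.7, -7],
    [1, -3.2, -10],
    [3.3, -3.7, -14.1],
    [3.3, -3.7, -14.1]
  ],
  "turn": [
    [0.002, -0.005, 0.001],
    [0.002, -0.005, 0.001],
    [0.002, -0.005, 0.001],
    [0.002, -0.005, 0.001],
    [0.002, -0.005, 0.001]
  ]
}}

```text
time_s: 7.22
position: [0.4757, 0.2266, 0.0907]
tcp_rot: [[0.476, -0.847, 0.237], [-0.121, 0.204, 0.971], [-0.871, -0.491, -0.005]]
force: [0.1, -0.1, -2.3]
opening: 0.132
```

Run:
```python
from mv import *
s=bot.read_state();print(s["time_s"],s["qvel"].round(2))
plan(*nest_pose(9));plan(*nest_pose(-2))
```

```text
7.2167 [-0.   -0.19  0.6  -0.03  0.17  0.19]
t 7.2167 at [0.4757 0.2266 0.0907] dp [-3.8 -4.2 -6.2] turn [ 0.003  -0.0109  0.0034] F [ 0.1 -0.1 -2.3] op 0.132
t 7.2167 at [0.4757 0.2266 0.0907] dp [  1.6  -5.5 -15.8] turn [ 0.003  -0.0109  0.0034] F [ 0.1 -0.1 -2.3] op 0.132
```

Run:
```python
from mv import *
print(bot.read_state()["joint_positions"].round(2))
```

```text
[ 23.36  34.63 118.74 -81.94  17.64  24.8 ]
```

The reach stopped short because joint 4 is at its −82° limit, so this tool tilt can't get to the pocket. I'll set the bracket down on the clear bench in front of the jig. Then I'll regrasp it with the tool tilted about 15° in the lug plane, which makes the insertion pose reachable.

Run:
```python
from mv import *
plan(*nest_pose(90))
a=JIG[2]+np.pi/2
plan([.345,.26,.12],down(a))
P=cloud(load("top0"))
x,y,z=P[...,0],P[...,1],P[...,2]
m=(x>.29)&(x<.42)&(y>.18)&(y<.33);print("bench clear?",m.sum(),np.percentile(z[m],[1,50,99]))
```

```text
t 7.2167 at [0.4757 0.2266 0.0907] dp [-43.1   5.2  63.9] turn [ 0.003  -0.0109  0.0034] F [ 0.1 -0.1 -2.3] op 0.132
t 7.2167 at [0.4757 0.2266 0.0907] dp [-130.7   33.4   29.3] turn [0.1262 0.498  0.0019] F [ 0.1 -0.1 -2.3] op 0.132
bench clear? 3520 [-0.0044879   0.00034826  0.00537224]
```

Request:
{"method": "send_rows", "body": {
  "fingers": [0, 0, 0, 0, 0, 0, 0, 0, 0, 0],
  "dp": [
    [-8, 2, 14],
    [-18, 4, 30],
    [-30, 5, 48],
    [-43, 6, 65],
    [-60, 10, 75],
    [-78, 15, 80],
    [-95, 20, 80],
    [-112, 26, 75],
    [-125, 31, 65],
    [-131, 33, 50]
  ],
  "turn": [
    [0, 0, 0],
    [0, 0, 0],
    [0, 0, 0],
    [0.01, 0.05, 0],
    [0.03, 0.12, 0],
    [0.05, 0.2, 0],
    [0.07, 0.28, 0],
    [0.09, 0.36, 0.002],
    [0.11, 0.44, 0.002],
    [0.126, 0.498, 0.002]
  ]
}}

```text
time_s: 8.05
position: [0.3453, 0.2611, 0.1423]
tcp_rot: [[-0.0, -0.973, 0.233], [0.005, 0.233, 0.973], [-1.0, 0.001, 0.004]]
force: [2.1, -0.2, -3.0]
opening: 0.135
```

Run:
```python
from mv import *
a=JIG[2]+np.pi/2
plan([.345,.26,.05],down(a));print(bot.read_state()["joint_positions"].round(1))
```

```text
t 8.05 at [0.3453 0.2611 0.1423] dp [ -0.3  -1.1 -92.3] turn [-0.0046 -0.0002 -0.0011] F [ 2.1 -0.2 -3. ] op 0.135
[ 22.1  23.6 113.7   0.4  42.6 -54.8]
```

Request:
{"method": "send_rows", "body": {
  "fingers": [0, 0, 0, 0, 0, 0, 0, 0],
  "dp": [
    [0, -1, -25],
    [0, -1, -50],
    [0, -1, -75],
    [0, -1, -100],
    [0, -1, -114],
    [0, -1, -119],
    [0, -1, -123],
    [0, -1, -124.5]
  ],
  "turn": [
    [-0.005, 0, -0.001],
    [-0.005, 0, -0.001],
    [-0.005, 0, -0.001],
    [-0.005, 0, -0.001],
    [-0.005, 0, -0.001],
    [-0.005, 0, -0.001],
    [-0.005, 0, -0.001],
    [-0.005, 0, -0.001]
  ]
}}

```text
time_s: 8.72
position: [0.345, 0.2599, 0.0184]
tcp_rot: [[-0.001, -0.972, 0.233], [-0.001, 0.233, 0.972], [-1.0, 0.001, -0.001]]
force: [-2.1, -2.3, 20.0]
opening: 0.137
```

Request:
{"method": "send_rows", "body": {
  "fingers": [0.6, 0.6, 0.6, 0.6, 0.6, 0.6, 0.6, 0.6],
  "dp": [
    [0, 0, 0],
    [0, 0, 0.5],
    [0, 0, 0.5],
    [-1.2, 0.3, 0.5],
    [-2.4, 0.6, 0.5],
    [-3.6, 0.9, 0.5],
    [-4.8, 1.1, 0.5],
    [-4.8, 1.1, 0.5]
  ],
  "turn": [
    [0, 0, 0],
    [0, 0, 0],
    [0, 0, 0],
    [0.015, 0.064, 0],
    [0.03, 0.127, 0],
    [0.046, 0.19, 0],
    [0.061, 0.2545, 0],
    [0.061, 0.2545, 0]
  ]
}}

```text
time_s: 9.38
position: [0.3441, 0.2612, 0.0188]
tcp_rot: [[-0.248, -0.94, 0.235], [0.062, 0.227, 0.972], [-0.967, 0.256, 0.002]]
force: [1.9, 1.0, 0.1]
opening: 0.582
```

Run:
```python
from mv import *
from snap import snap
s=bot.read_state();print(s["position"],s["force"].round(1),s["opening"],s["joint_positions"].round(1))
yb=np.array([-np.sin(JIG[2]),np.cos(JIG[2]),0])
R=Ro.from_rotvec(yb*np.radians(15)).as_matrix()@down(JIG[2]+np.pi/2)
plan([.345-.0048,.26+.0011,.0185],R)
snap("6",[.36,.26,.02],["side","top"],60,6)
```

```text
[0.34410915 0.26124074 0.01884211] [1.9 1.  0.1] 0.582451752303415 [ 16.8  41.6 110.6  11.4  41.2 -69.2]
t 9.3833 at [0.3441 0.2612 0.0188] dp [-3.9 -0.1 -0.3] turn [-0.0008  0.0033  0.0014] F [1.9 1.  0.1] op 0.582
side crop origin 333 268 scale 6
top crop origin 141 252 scale 6
```

View pics/side6.png

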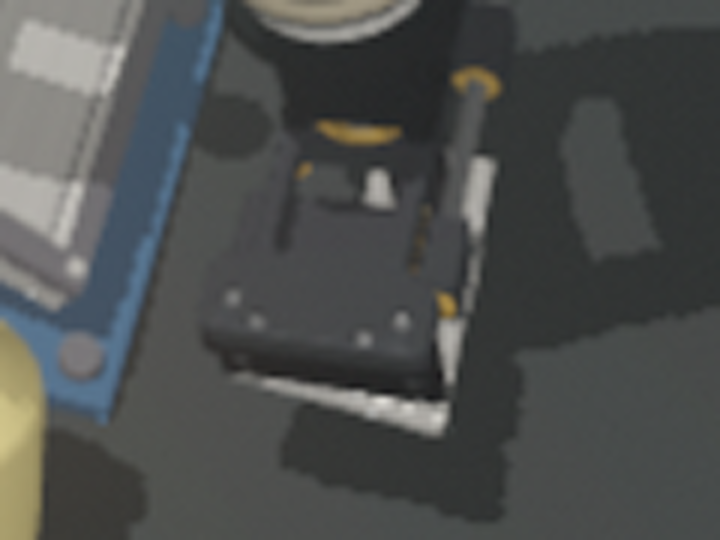

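View pics/top6.png

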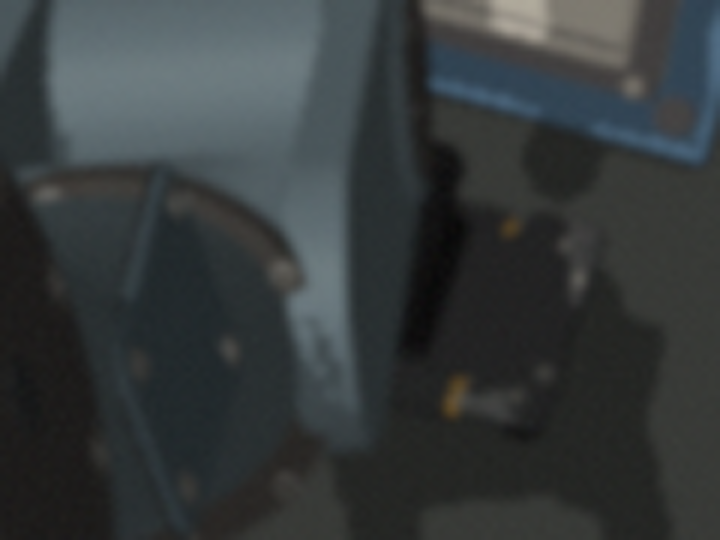

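Request:
{"method": "send_rows", "body": {
  "fingers": [0.6, 0.6, 0, 0, 0, 0, 0, 0, 0],
  "dp": [
    [-4, 0, -0.3],
    [-4, 0, -0.3],
    [-4, 0, -0.3],
    [-4, 0, -0.3],
    [-4, 0, -0.3],
    [-4, 0, -0.3],
    [-4, 0, -0.3],
    [-4, 0, -0.3],
    [-4, 0, -0.3]
  ],
  "turn": [
    [0, 0, 0],
    [0, 0, 0],
    [0, 0, 0],
    [0, 0, 0],
    [0, 0, 0],
    [0, 0, 0],
    [0, 0, 0],
    [0, 0, 0],
    [0, 0, 0]
  ]
}}

```text
time_s: 10.23
position: [0.3369, 0.2609, 0.0187]
tcp_rot: [[-0.25, -0.939, 0.234], [0.059, 0.226, 0.972], [-0.966, 0.257, -0.001]]
force: [-0.2, 2.5, -1.0]
opening: 0.154
```

```bash
cat >> mv.py <<'E'
A15=np.radians(15)
# tool orientation/TCP for bracket home at 'out' mm, regrasp geometry: TCP in bracket frame
TB=np.array([-4.9,0,-12.0])
def nest2(out=0,off=(0,0,0),jig=None,tb=None,dR=None):
    j=JIG if jig is None else jig; tb=TB if tb is None else tb
    RB=Rz(j[2])@RN
    t=np.array([-np.sin(A15),0,-np.cos(A15)])
    p=nest_pts(j,np.array([0,0,out])+np.array(off)+tb)[0]
    return p,toolR(RB@t,RB[:,1])
E
python3 - <<'E'
from mv import *
s=bot.read_state();R=s["tcp_rot"];p=s["position"];print(p,s["opening"],s["force"].round(1))
# TCP in bracket frame (bracket assumed at .345,.26,.03 yaw JIG)
RB=Rz(JIG[2]);print("TB",(RB.T@(p-[.345,.26,.03])*1000).round(1)); t=RB.T@R;print(t.round(4))
for o in(0,80):print(nest2(o)[0])
plan(*nest2(120))
E
```

```text
[0.33692396 0.26085718 0.01869359] 0.15411125178447607 [-0.2  2.5 -1. ]
TB [ -8.1  -1.1 -11.3]
[[-2.573e-01 -9.663e-01  2.000e-04]
 [-7.000e-04  4.000e-04  1.000e+00]
 [-9.663e-01  2.573e-01 -8.000e-04]]
[0.47198212 0.22231655 0.0746377 ]
[0.43309088 0.23166917 0.14391973]
t 10.2333 at [0.3369 0.2609 0.0187] dp [ 76.7 -24.5 159.9] turn [-1.214e-01 -5.078e-01  4.000e-04] F [-0.2  2.5 -1. ] op 0.154
```

Request:
{"method": "send_rows", "body": {
  "fingers": [0, 0, 0, 0, 0, 0, 0, 0, 0],
  "dp": [
    [0, 0, 15],
    [0, 0, 40],
    [0, 0, 70],
    [0, 0, 100],
    [10, -4, 130],
    [30, -10, 160],
    [55, -18, 165],
    [77, -24.5, 160],
    [77, -24.5, 160]
  ],
  "turn": [
    [0, 0, 0],
    [0, 0, 0],
    [-0.02, -0.09, 0],
    [-0.04, -0.17, 0],
    [-0.06, -0.26, 0],
    [-0.08, -0.34, 0],
    [-0.1, -0.43, 0],
    [-0.121, -0.508, 0],
    [-0.121, -0.508, 0]
  ]
}}

```text
time_s: 10.98
position: [0.4145, 0.2362, 0.179]
tcp_rot: [[0.255, -0.938, 0.233], [-0.06, 0.226, 0.972], [-0.965, -0.262, 0.001]]
force: [-0.4, 0.1, -2.1]
opening: 0.131
```

```bash
sed -i 's/^TB=.*/TB=np.array([-8.1,0,-11.3])/' mv.py
python3 - <<'E'
from ov import *
print(bot.read_state()["joint_positions"].round(1))
plan(*nest2(80))
E
```

```text
[ 21.9  20.1 113.5 -15.3  34.9 -43. ]
t 10.9833 at [0.4145 0.2362 0.179 ] dp [ 15.6  -3.8 -36.1] turn [-0.0002  0.0032 -0.0003] F [-0.4  0.1 -2.1] op 0.131
```

Much better wrist posture. On to 40 mm out, then check there.

Run:
```python
from ov import *
plan(*nest2(30))
```

```text
t 10.9833 at [0.4145 0.2362 0.179 ] dp [ 39.9  -9.6 -79.4] turn [-0.0002  0.0032 -0.0003] F [-0.4  0.1 -2.1] op 0.131
```

Request:
{"method": "send_rows", "body": {
  "fingers": [0, 0, 0, 0, 0, 0, 0],
  "dp": [
    [8, -2, -16],
    [16, -4, -32],
    [24, -6, -48],
    [32, -8, -64],
    [40, -9.6, -79.4],
    [40, -9.6, -79.4],
    [40, -9.6, -79.4]
  ],
  "turn": [
    [0, 0.003, 0],
    [0, 0.003, 0],
    [0, 0.003, 0],
    [0, 0.003, 0],
    [0, 0.003, 0],
    [0, 0.003, 0],
    [0, 0.003, 0]
  ]
}}

```text
time_s: 11.57
position: [0.4531, 0.2259, 0.0983]
tcp_rot: [[0.247, -0.94, 0.235], [-0.062, 0.226, 0.972], [-0.967, -0.255, -0.002]]
force: [0.2, 0.6, -1.5]
opening: 0.136
```

```bash
cat >> ov.py <<'E'
def over2(tag,n,pos,tr,off,o,wh,S,out,jig=None,tb=None):
    """draw bracket held at regrasp geometry; off: extra bracket-frame mm"""
    c=load(n+tag);tb=TB if tb is None else tb
    im=cv2.resize(c["img"][o[1]:o[1]+wh[1],o[0]:o[0]+wh[0]],None,fx=S,fy=S,interpolation=cv2.INTER_CUBIC)
    im=np.clip(im*1.3,0,255).astype(np.uint8)
    # bracket rot: tool x in bracket = (-sin,0,-cos), z=(0,1,0)
    B=toolR([-np.sin(A15),0,-np.cos(A15)],[0,1,0]);RB=tr@B.T
    p=pos+RB@((np.array(off)-tb)/1000.)
    draw(c,im,S,np.array(o),p,RB,(0,0,255))
    if jig is not None:
        P=lambda X:np.round((project(c,nest_pts(jig,X))-o+.5)*S).astype(int)
        cv2.polylines(im,[P([[-39,-82,-22],[73,-82,-22],[73,66,-22],[-39,66,-22]])],True,(0,255,255),1,cv2.LINE_AA)
        cv2.polylines(im,[P(np.c_[Lp,np.full(6,-30)])],True,(0,255,0),1,cv2.LINE_AA)
    cv2.imwrite(out,im)
E
python3 - <<'E'
from ov import *
from snap import snap
plan(*nest2(30))
s=bot.read_state();print(s["joint_positions"].round(1))
snap("7",nest_pts(JIG,[10,0,30])[0],["side","top"],70,5)
over2("7","side",s["position"],s["tcp_rot"],[0,0,0],(285,220),(110,80),7,"pics/o1.png",JIG)
over2("7","top",s["position"],s["tcp_rot"],[0,0,0],(170,195),(110,80),7,"pics/o2.png",JIG)
E
```

```text
t 11.5667 at [0.4531 0.2259 0.0983] dp [1.2 0.7 1.3] turn [ 0.0014 -0.0047  0.0008] F [ 0.2  0.6 -1.5] op 0.136
[ 18.7  30.9 113.6 -19.6  24.2 -40.6]
side crop origin 278 219 scale 5
top crop origin 141 197 scale 5
```

View pics/o1.png

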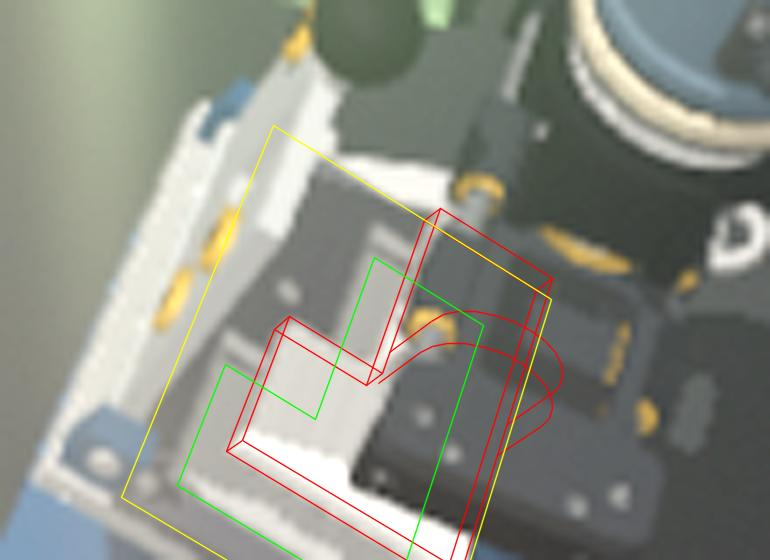

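View pics/o2.png

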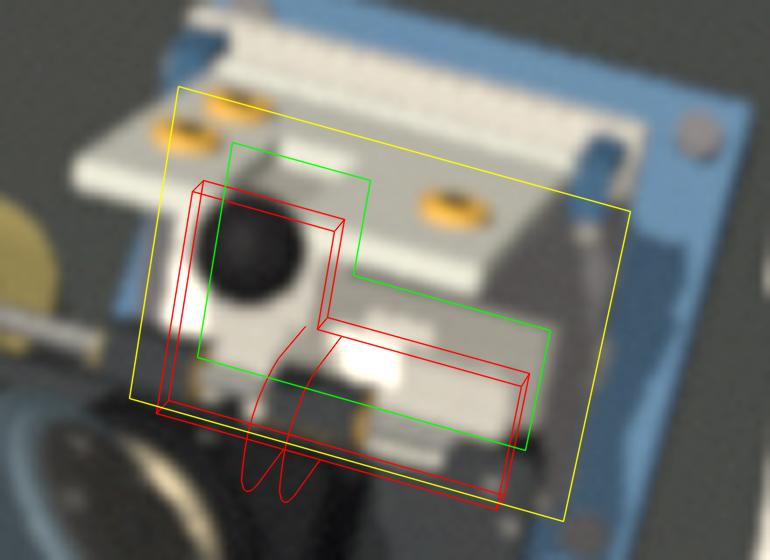

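View pics/side7.png

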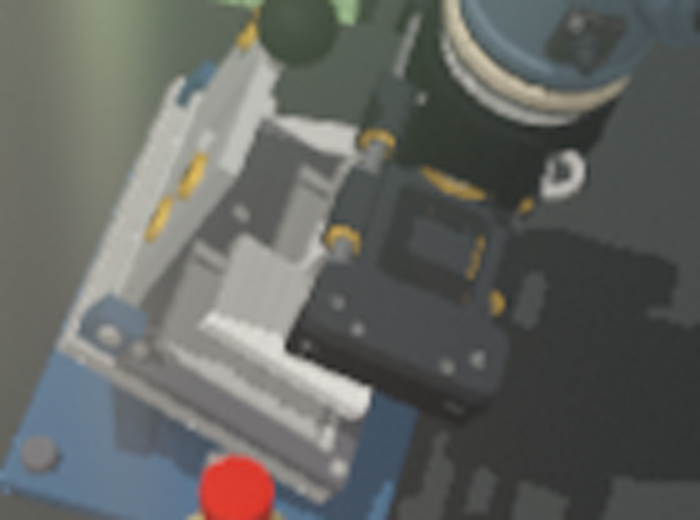

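Run:
```python
from ov import *
s=bot.read_state()
over2("7","top",s["position"],s["tcp_rot"],[0,0,0],(185,210),(65,55),12,"pics/o3.png",None)
c=load("top7");im=cv2.resize(c["img"][210:265,185:250],None,fx=12,fy=12,interpolation=cv2.INTER_CUBIC)
cv2.imwrite("pics/o4.png",np.clip(im*1.0,0,255).astype(np.uint8))
```

```text
(no output)
```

View pics/o3.png

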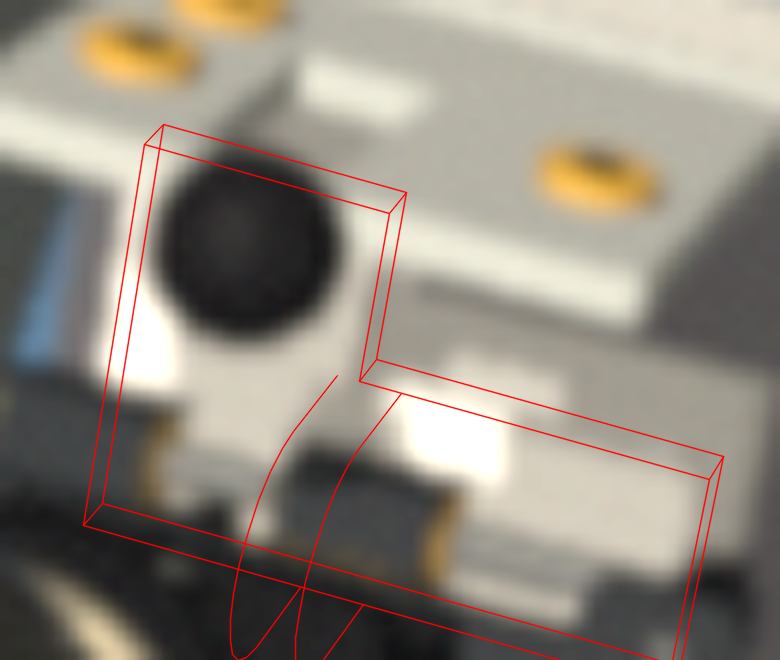

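View pics/o4.png

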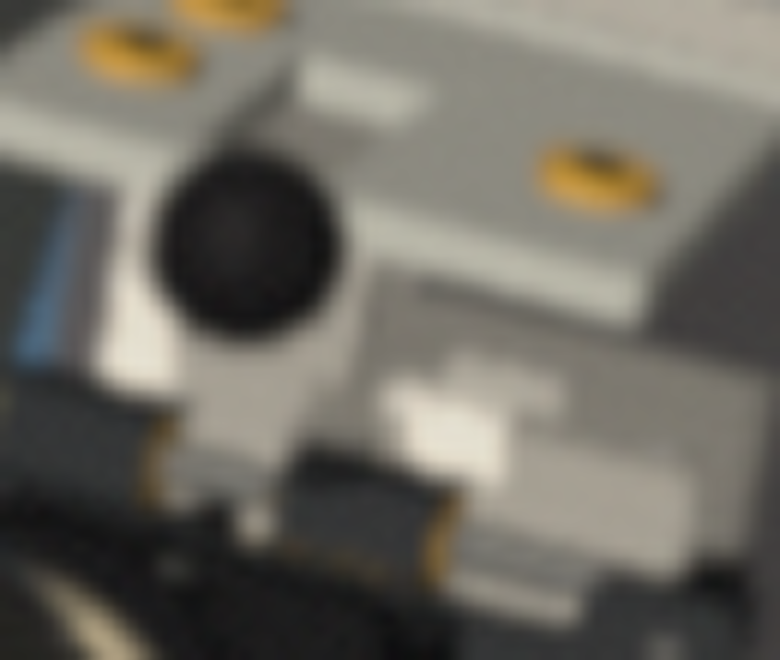

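Run:
```python
from ov import *
plan(*nest2(30));plan(*nest2(9));plan(*nest2(4))
```

```text
t 11.6667 at [0.4536 0.2264 0.0997] dp [ 0.7  0.1 -0.1] turn [ 0.0003 -0.0014 -0.    ] F [-0.1  0.5 -2.1] op 0.135
t 11.6667 at [0.4536 0.2264 0.0997] dp [ 11.   -2.3 -18.3] turn [ 0.0003 -0.0014 -0.    ] F [-0.1  0.5 -2.1] op 0.135
t 11.6667 at [0.4536 0.2264 0.0997] dp [ 13.4  -2.9 -22.6] turn [ 0.0003 -0.0014 -0.    ] F [-0.1  0.5 -2.1] op 0.135
```

Request:
{"method": "send_rows", "body": {
  "fingers": [0, 0, 0, 0, 0, 0],
  "dp": [
    [3.5, -0.6, -6],
    [6.5, -1.4, -11],
    [9, -1.9, -15],
    [11, -2.3, -18.3],
    [11, -2.3, -18.3],
    [11, -2.3, -18.3]
  ],
  "turn": [
    [0, -0.001, 0],
    [0, -0.001, 0],
    [0, -0.001, 0],
    [0, -0.001, 0],
    [0, -0.001, 0],
    [0, -0.001, 0]
  ]
}}

```text
time_s: 12.17
position: [0.4646, 0.224, 0.0812]
tcp_rot: [[0.251, -0.939, 0.234], [-0.061, 0.226, 0.972], [-0.966, -0.258, -0.001]]
force: [1.0, 0.2, -3.2]
opening: 0.137
```

Run:
```python
from ov import *
plan(*nest2(9));plan(*nest2(3));plan(*nest2(0));print(bot.read_state()["moment"])
```

```text
t 12.1667 at [0.4646 0.224  0.0812] dp [-0.   0.1  0.3] turn [ 0.0004 -0.0009  0.0002] F [ 1.   0.2 -3.2] op 0.137
t 12.1667 at [0.4646 0.224  0.0812] dp [ 2.9 -0.6 -4.9] turn [ 0.0004 -0.0009  0.0002] F [ 1.   0.2 -3.2] op 0.137
t 12.1667 at [0.4646 0.224  0.0812] dp [ 4.3 -1.  -7.5] turn [ 0.0004 -0.0009  0.0002] F [ 1.   0.2 -3.2] op 0.137
[0.10421675 0.31078759 0.00147617]
```

Request:
{"method": "send_rows", "body": {
  "fingers": [0, 0, 0, 0, 0, 0],
  "dp": [
    [1, -0.2, -1.7],
    [2, -0.4, -3.4],
    [2.9, -0.6, -4.9],
    [3.6, -0.8, -6.2],
    [4.3, -1, -7.5],
    [4.3, -1, -7.5]
  ],
  "turn": [
    [0, 0, 0],
    [0, 0, 0],
    [0, 0, 0],
    [0, 0, 0],
    [0, 0, 0],
    [0, 0, 0]
  ]
}}

```text
time_s: 12.67
position: [0.4685, 0.2231, 0.0745]
tcp_rot: [[0.251, -0.939, 0.234], [-0.061, 0.226, 0.972], [-0.966, -0.259, -0.0]]
force: [-3.2, 1.0, 7.7]
opening: 0.137
```

Run:
```python
from ov import *
from snap import snap
s=bot.read_state()
plan(*nest2(0));print(s["moment"]);RB=Rz(JIG[2])@RN
print("F nest",RB.T@s["force"],"err nest",(RB.T@(s["position"]-nest2(0)[0])*1000).round(1))
snap("8",nest_pts(JIG,[10,0,0])[0],["side"],60,7)
```

```text
t 12.6667 at [0.4685 0.2231 0.0745] dp [ 0.4 -0.1 -0.9] turn [ 0.0003 -0.0002 -0.0001] F [-3.2  1.   7.7] op 0.137
[0.1218399  0.46590847 0.00346458]
F nest [0.93031903 0.22794613 8.29739843] err nest [ 0. -0.  1.]
side crop origin 281 231 scale 7
```

View pics/side8.png

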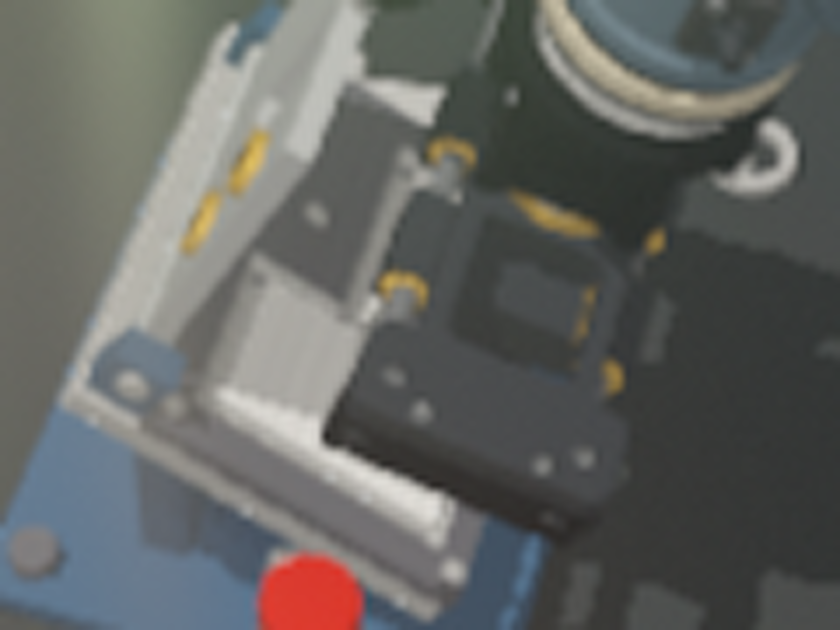

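Request:
{"method": "send_rows", "body": {
  "fingers": [0, 0, 0, 0],
  "dp": [
    [0.7, -0.2, -1.5],
    [1.2, -0.3, -2.5],
    [1.6, -0.4, -3.3],
    [1.6, -0.4, -3.3]
  ],
  "turn": [
    [0, 0, 0],
    [0, 0, 0],
    [0, 0, 0],
    [0, 0, 0]
  ]
}}

```text
time_s: 13.05
position: [0.4686, 0.2231, 0.0743]
tcp_rot: [[0.253, -0.939, 0.233], [-0.061, 0.225, 0.973], [-0.965, -0.261, 0.0]]
force: [-13.3, 2.4, 29.8]
opening: 0.134
```

Run:
```python
from ov import *
s=bot.read_state();RB=Rz(JIG[2])@RN
print("F nest",RB.T@s["force"],"err nest",(RB.T@(s["position"]-nest2(0)[0])*1000).round(1),s["moment"])
```

```text
F nest [ 3.21150316 -0.764452   32.50724162] err nest [ 0.  -0.   0.8] [0.06953923 0.98221052 0.05049054]
```

Request:
{"method": "send_rows", "body": {
  "fingers": [0, 0.4, 0.4, 0.4, 0.4, 0.4, 0.4, 0.4, 0.4, 0.4],
  "dp": [
    [0, 0, 0],
    [0, 0, 0.5],
    [0, 0, 0.5],
    [0, 0, 0.5],
    [-2, 0.5, 4],
    [-7, 1.5, 12],
    [-14, 3, 25],
    [-22, 5, 40],
    [-32, 7, 57],
    [-42, 10, 75]
  ],
  "turn": [
    [0, 0, 0],
    [0, 0, 0],
    [0, 0, 0],
    [0, 0, 0],
    [0, 0, 0],
    [0, 0, 0],
    [0, 0, 0],
    [0, 0, 0],
    [0, 0, 0],
    [0, 0, 0]
  ]
}}

```text
time_s: 13.88
position: [0.4255, 0.2329, 0.1499]
tcp_rot: [[0.252, -0.939, 0.233], [-0.061, 0.225, 0.972], [-0.966, -0.259, -0.001]]
force: [0.3, 1.0, 0.3]
opening: 0.396
```

Request:
{"method": "send_rows", "body": {
  "fingers": [0.4, 0.4, 0.4, 0.3, 0.2, 0, 0],
  "dp": [
    [-15, 4, 25],
    [-30, 8, 50],
    [-45, 8, 75],
    [-55, 5, 100],
    [-60, 0, 130],
    [-60, 0, 160],
    [-60, 0, 180]
  ],
  "turn": [
    [0, 0, 0],
    [0, 0, 0],
    [0, 0, 0],
    [0.01, 0.05, 0],
    [0.03, 0.1, 0],
    [0.04, 0.16, 0],
    [0.055, 0.22, 0]
  ]
}}

```text
time_s: 14.47
position: [0.3647, 0.2334, 0.3334]
tcp_rot: [[0.036, -0.972, 0.232], [-0.004, 0.232, 0.973], [-0.999, -0.036, 0.005]]
force: [0.4, 0.7, -0.9]
opening: 0.179
```

Run:
```python
from ov import *
from snap import snap
s=bot.read_state();print(s["time_s"],s["position"],s["opening"],s["force"])
snap("9",nest_pts(JIG,[10,0,0])[0],["side","top"],60,7)
for n,o,out in(("side",(285,215),"pics/o1.png"),("top",(170,185),"pics/o2.png")):
    c=load(n+"9");S=7;wh=(110,85)
    im=cv2.resize(c["img"][o[1]:o[1]+wh[1],o[0]:o[0]+wh[0]],None,fx=S,fy=S,interpolation=cv2.INTER_CUBIC)
    draw(c,im,S,np.array(o),nest_pts(JIG,[0,0,0])[0],Rz(JIG[2])@RN,(0,0,255))
    cv2.imwrite(out,im)
```

```text
14.4667 [0.36471431 0.23341187 0.33343526] 0.1794831168229335 [ 0.37536123  0.65828878 -0.93789339]
side crop origin 281 231 scale 7
top crop origin 155 199 scale 7
```

View pics/o1.png

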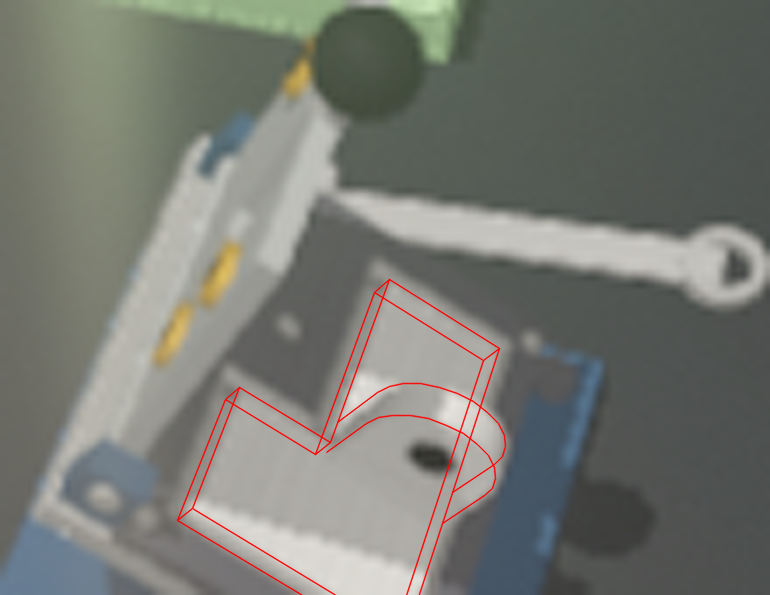

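View pics/o2.png

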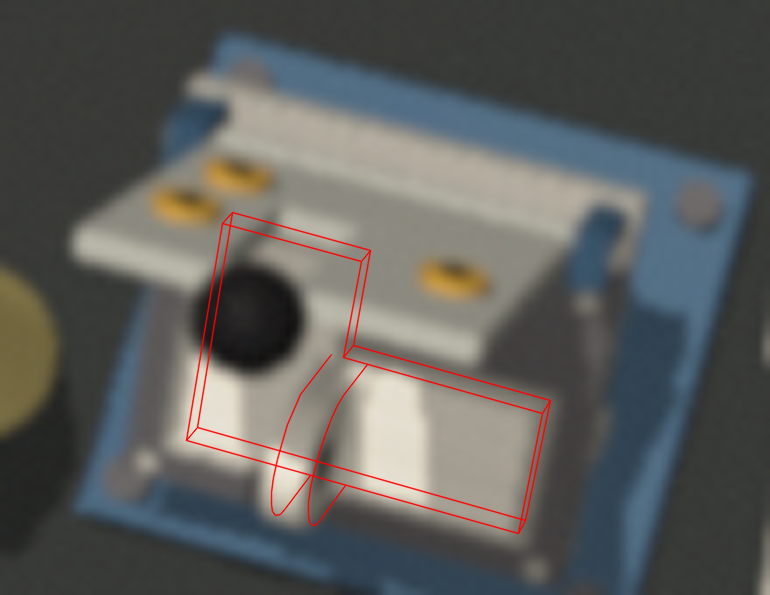

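View pics/side9.png

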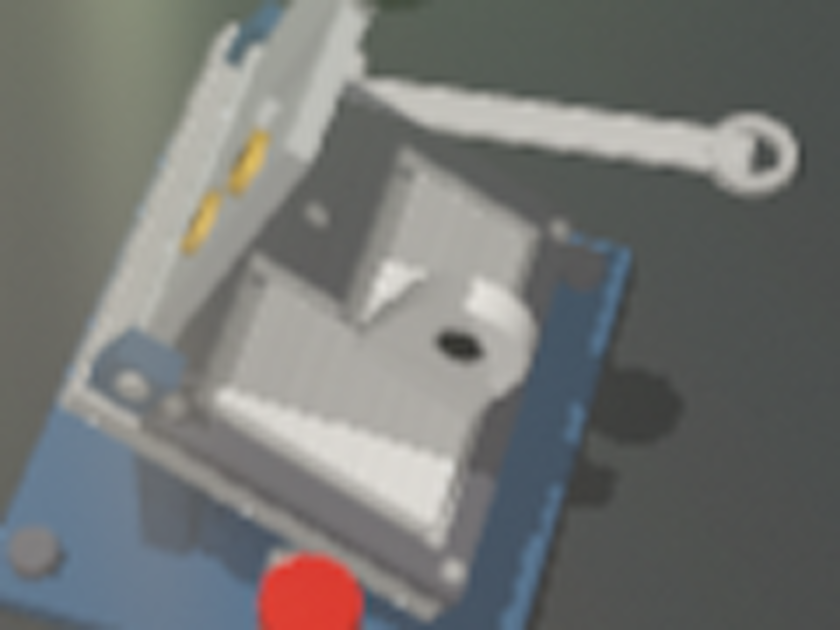

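Run:
```python
from ov import *
RB=Rz(JIG[2])@RN;o=nest_pts(JIG,[0,0,0])[0]
for n in("side9","top9"):
    c=load(n);P=cloud(c);q=(P-o)@RB*1000
    x,y,z=q[...,0],q[...,1],q[...,2]
    for nm,m in(("bar-",(abs(x)<17)&(y>-58)&(y<-14)),("bar+",(abs(x)<17)&(y>12)&(y<42)),("arm",(x>28)&(x<50)&(y>8)&(y<42)),("plate",(x>30)&(x<68)&(y>-70)&(y<-10)),("plateR",(y>-80)&(y<-73)&(x>-30)&(x<60)),("plateF",(x<-30)&(x>-37)&(y>-70)&(y<60))):
        mm=m&(abs(z+22)<12)
        if mm.sum()>5: print(n,nm,mm.sum(),np.median(z[mm]).round(2),(z[mm].std()/mm.sum()**.5).round(2))
    # knob: dark ball
    g=c["img"].max(2)<75 if n=="top9" else c["img"].max(2)<90
    m=g&(P[...,2]>.2)&(P[...,2]<.3)&(P[...,0]>.42)&(P[...,0]<.56)&(P[...,1]>.12)&(P[...,1]<.28)
    if m.sum()>10:
        k=P[m];print("knob pts",m.sum())
        r=least_squares(lambda v:np.linalg.norm(k-v,axis=1)-.016,k.mean(0)-[0,0,.01],loss="soft_l1",f_scale=.002)
        kn=((r.x-o)@RB*1000);d=kn-[83,-8,-14.5];print("ball",r.x.round(4),"nest",kn.round(1),"radius",np.hypot(d[0],d[2]),"theta",np.arctan2(d[2],-d[0]))
```

```text
side9 bar- 135 -20.11 0.12
side9 bar+ 183 -20.26 0.09
side9 arm 139 -19.89 0.1
side9 plate 257 -21.95 0.08
side9 plateR 79 -22.06 0.14
side9 plateF 113 -21.89 0.13
knob pts 183
ball [0.4906 0.2097 0.2511] nest [101.6  -7.9 130.3] radius 146.01193474042535 theta 1.698315419494857
top9 bar- 264 -20.01 0.11
top9 bar+ 113 -19.9 0.15
top9 arm 16 -19.8 0.53
top9 plate 153 -21.39 0.14
top9 plateR 117 -22.11 0.28
top9 plateF 133 -21.73 0.15
knob pts 189
ball [0.4915 0.2121 0.2517] nest [102.2  -5.3 130.7] radius 146.4519408297866 theta 1.7019893878556505
```

The bracket measures home: base top at −20 mm against −20 expected, flat within about 0.2 mm. The leaf is at about 1.70 rad with the ball at (0.491, 0.210, 0.2515). Next I plan the push on the ball with closed fingers.

```bash
cat > leaf.py <<'E'
from mv import *
def ball(th): return nest_pts(JIG,np.array([83-146*np.cos(th),-8,-14.5+146*np.sin(th)]))[0]
ex=Rz(JIG[2])[:,0]
def tcp(th,lag=10,press=0.):
    # outward normal angle in jig xz: -d
    b=np.degrees(np.pi/2-th)+30   # angle of (sin,cos) nest + 30deg
    b=np.clip(b-lag,0,90)
    r=.016-press
    xt=r*np.cos(np.radians(b))+.0095*(1-max(0,(b-60)/30))
    zt=r*np.sin(np.radians(b))
    return ball(th)+ex*xt+[0,0,zt],b
if __name__=="__main__":
    print(ball(1.7))
    D=down(JIG[2]+np.pi/2)
    s=bot.read_state();p0=s["position"]
    b=ball(1.7);plan(b+ex*.045+[0,0,.06],D)
    for th in np.arange(1.7,-.01,-.1):
        t,b=tcp(th);print(round(th,2),t.round(4),b.round(0))
E
python3 leaf.py
```

```text
[0.49079509 0.20956431 0.25121409]
t 14.5667 at [0.3691 0.2335 0.3341] dp [165.5 -34.5 -22.9] turn [0.003  0.0441 0.001 ] F [-0.5 -0.5  0.2] op 0.089
1.7 [0.5152 0.2037 0.2547] 13.0
1.6 [0.502  0.2069 0.25  ] 18.0
1.5 [0.4893 0.2099 0.2439] 24.0
1.4 [0.4772 0.2128 0.2366] 30.0
1.3 [0.466  0.2155 0.228 ] 36.0
1.2 [0.4556 0.218  0.2184] 41.0
1.1 [0.4462 0.2203 0.2077] 47.0
1.0 [0.4379 0.2223 0.1961] 53.0
0.9 [0.4307 0.224  0.1837] 58.0
0.8 [0.4235 0.2257 0.1707] 64.0
0.7 [0.4171 0.2273 0.1571] 70.0
0.6 [0.4121 0.2285 0.1431] 76.0
0.5 [0.4084 0.2294 0.1288] 81.0
0.4 [0.4062 0.2299 0.1144] 87.0
0.3 [0.4069 0.2297 0.1   ] 90.0
0.2 [0.4108 0.2288 0.086 ] 90.0
0.1 [0.4159 0.2276 0.0724] 90.0
-0.0 [0.4224 0.226  0.0594] 90.0
```

Request:
{"method": "send_rows", "body": {
  "fingers": [0, 0, 0, 0, 0, 0, 0, 0, 0],
  "dp": [
    [33, -7, 0],
    [66, -14, 0],
    [99, -21, 0],
    [132, -28, 0],
    [160, -33, 0],
    [166, -35, -20],
    [166, -35, -45],
    [166, -35, -70],
    [166, -35, -78]
  ],
  "turn": [
    [0, 0.01, 0],
    [0, 0.02, 0],
    [0, 0.03, 0],
    [0, 0.044, 0],
    [0, 0.044, 0],
    [0, 0.044, 0],
    [0, 0.044, 0],
    [0, 0.044, 0],
    [0, 0.044, 0]
  ]
}}

```text
time_s: 15.32
position: [0.5312, 0.198, 0.251]
tcp_rot: [[-0.01, -0.972, 0.235], [-0.005, 0.235, 0.972], [-1.0, 0.009, -0.007]]
force: [-0.8, 0.1, -0.6]
opening: 0.001
```

```bash
cat >> leaf.py <<'E'
def table(ths,**k):
    s=bot.read_state();D=down(JIG[2]+np.pi/2)
    print("t",round(s["time_s"],2),"at",s["position"].round(4),"turn",Ro.from_matrix(D@s["tcp_rot"].T).as_rotvec().round(3),"F",s["force"].round(1))
    for th in ths:
        t,b=tcp(th,**k);print(round(th,3),((t-s["position"])*1000).round(1))
E
python3 - <<'E'
from leaf import *
from snap import snap
table([1.7,1.65,1.6,1.55,1.5,1.45,1.4])
snap("10",ball(1.7),["side"],50,8)
E
```

```text
t 15.32 at [0.5312 0.198  0.251 ] turn [ 0.005 -0.01   0.001] F [-0.8  0.1 -0.6]
1.7 [-16.    5.7   3.7]
1.65 [-22.6   7.3   1.5]
1.6 [-29.2   8.9  -1. ]
1.55 [-35.6  10.4  -3.9]
1.5 [-41.9  11.9  -7.1]
1.45 [-48.   13.4 -10.6]
1.4 [-53.9  14.8 -14.4]
side crop origin 287 186 scale 8
```

View pics/side10.png

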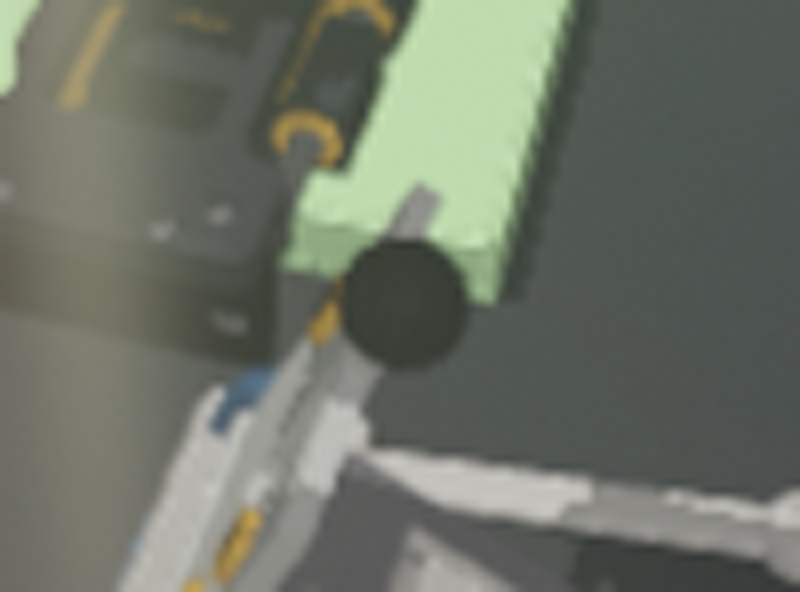

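Request:
{"method": "send_rows", "body": {
  "fingers": [0, 0, 0, 0, 0, 0, 0, 0, 0, 0],
  "dp": [
    [-6, 2, 1],
    [-12, 4, 1],
    [-17, 5.7, 1],
    [-22.6, 7.3, 0],
    [-29.2, 8.9, -2],
    [-35.6, 10.4, -4],
    [-41.9, 11.9, -7],
    [-48, 13.4, -10.6],
    [-53.9, 14.8, -14.4],
    [-53.9, 14.8, -14.4]
  ],
  "turn": [
    [0.005, -0.01, 0],
    [0.005, -0.01, 0],
    [0.005, -0.01, 0],
    [0.005, -0.01, 0],
    [0.005, -0.01, 0],
    [0.005, -0.01, 0],
    [0.005, -0.01, 0],
    [0.005, -0.01, 0],
    [0.005, -0.01, 0],
    [0.005, -0.01, 0]
  ]
}}

```text
time_s: 16.2
position: [0.4748, 0.2132, 0.2358]
tcp_rot: [[-0.004, -0.972, 0.234], [0.0, 0.234, 0.972], [-1.0, 0.004, -0.001]]
force: [-0.7, -0.1, 0.0]
opening: 0.005
```

```bash
cat >> leaf.py <<'E'
def knob(tag,n="side"):
    c=bot.capture(n);pickle.dump(c,open(f"{n}{tag}.pkl","wb"))
E
python3 - <<'E'
from leaf import *
from snap import snap
table(np.arange(1.4,.99,-.05))
snap("11",ball(1.4),["side"],50,8)
E
```

```text
t 16.2 at [0.4748 0.2132 0.2358] turn [-0.    -0.004  0.   ] F [-0.7 -0.1  0. ]
1.4 [ 2.4 -0.4  0.8]
1.35 [-3.3  1.  -3.3]
1.3 [-8.9  2.4 -7.8]
1.25 [-14.2   3.6 -12.4]
1.2 [-19.3   4.9 -17.4]
1.15 [-24.1   6.  -22.6]
1.1 [-28.7   7.1 -28.1]
1.05 [-33.    8.1 -33.8]
1.0 [-37.    9.1 -39.7]
side crop origin 305 198 scale 8
```

View pics/side11.png

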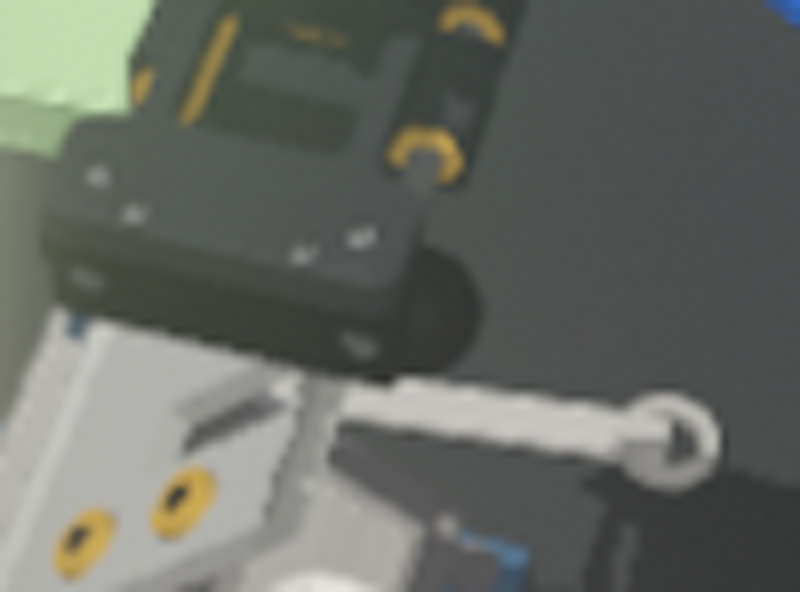

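Request:
{"method": "send_rows", "body": {
  "fingers": [0, 0, 0, 0, 0, 0, 0, 0, 0, 0],
  "dp": [
    [-3.3, 1, -3.3],
    [-8.9, 2.4, -7.8],
    [-14.2, 3.6, -12.4],
    [-19.3, 4.9, -17.4],
    [-24.1, 6, -22.6],
    [-28.7, 7.1, -28.1],
    [-33, 8.1, -33.8],
    [-37, 9.1, -39.7],
    [-37, 9.1, -39.7],
    [-37, 9.1, -39.7]
  ],
  "turn": [
    [0, -0.004, 0],
    [0, -0.004, 0],
    [0, -0.004, 0],
    [0, -0.004, 0],
    [0, -0.004, 0],
    [0, -0.004, 0],
    [0, -0.004, 0],
    [0, -0.004, 0],
    [0, -0.004, 0],
    [0, -0.004, 0]
  ]
}}

```text
time_s: 17.08
position: [0.4377, 0.222, 0.1958]
tcp_rot: [[-0.001, -0.972, 0.234], [-0.001, 0.234, 0.972], [-1.0, 0.001, -0.001]]
force: [0.2, -0.9, -0.0]
opening: 0.006
```

Run:
```python
from leaf import *
from snap import snap
table(np.arange(1.0,.49,-.05));print(bot.read_state()["joint_positions"].round(1))
snap("12",ball(1.0),["side","top"],60,7)
```

```text
t 17.08 at [0.4377 0.222  0.1958] turn [ 0.001 -0.001 -0.   ] F [ 0.2 -0.9 -0. ]
1.0 [0.2 0.2 0.4]
0.95 [-3.5  1.1 -5.7]
0.9 [ -7.   2. -12.]
0.85 [-10.5   2.8 -18.5]
0.8 [-14.2   3.7 -25.1]
0.75 [-17.5   4.5 -31.8]
0.7 [-20.5   5.2 -38.7]
0.65 [-23.2   5.9 -45.6]
0.6 [-25.6   6.4 -52.7]
0.55 [-27.6   6.9 -59.8]
0.5 [-29.2   7.3 -67. ]
[ 13.8  22.2 102.6  -0.   55.3 -62.6]
side crop origin 312 209 scale 7
top crop origin 142 224 scale 7
```

View pics/side12.png

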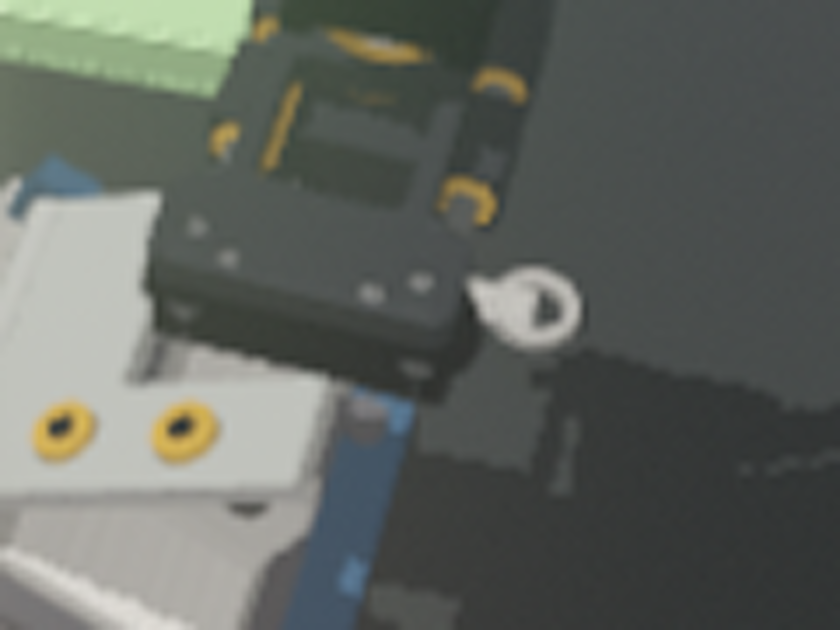

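The leaf follows the fingers. The ball is hidden under the gripper. I'll continue down to 0.55.

Request:
{"method": "send_rows", "body": {
  "fingers": [0, 0, 0, 0, 0, 0, 0, 0, 0, 0],
  "dp": [
    [-3.5, 1, -5.7],
    [-7, 2, -12],
    [-10.5, 2.8, -18.5],
    [-14.2, 3.7, -25],
    [-17.5, 4.5, -32],
    [-20.5, 5.2, -39],
    [-23.2, 5.9, -46],
    [-25.6, 6.4, -53],
    [-27.6, 6.9, -60],
    [-27.6, 6.9, -60]
  ],
  "turn": [
    [0, 0, 0],
    [0, 0, 0],
    [0, 0, 0],
    [0, 0, 0],
    [0, 0, 0],
    [0, 0, 0],
    [0, 0, 0],
    [0, 0, 0],
    [0, 0, 0],
    [0, 0, 0]
  ]
}}

```text
time_s: 18.02
position: [0.4093, 0.2287, 0.1348]
tcp_rot: [[-0.003, -0.972, 0.234], [-0.001, 0.234, 0.972], [-1.0, 0.003, -0.002]]
force: [0.0, 0.5, -0.1]
opening: 0.007
```

Run:
```python
from leaf import *
from snap import snap
table(np.arange(.55,-.01,-.05));print(bot.read_state()["joint_positions"].round(1))
snap("13",ball(.5),["side","top"],60,7)
```

```text
t 18.02 at [0.4093 0.2287 0.1348] turn [ 0.001 -0.003  0.   ] F [ 0.   0.5 -0.1]
0.55 [0.8 0.2 1.2]
0.5 [-0.9  0.6 -6. ]
0.45 [ -2.2   1.  -13.2]
0.4 [ -3.1   1.2 -20.4]
0.35 [ -3.7   1.3 -27.6]
0.3 [ -2.4   1.  -34.7]
0.25 [ -0.6   0.6 -41.8]
0.2 [  1.5   0.1 -48.8]
0.15 [  3.9  -0.5 -55.6]
0.1 [  6.6  -1.2 -62.4]
0.05 [  9.7  -1.9 -68.9]
-0.0 [ 13.1  -2.7 -75.4]
[ 15.5  26.7 108.9  -0.   44.7 -60.9]
side crop origin 317 231 scale 7
top crop origin 147 233 scale 7
```

View pics/side13.png

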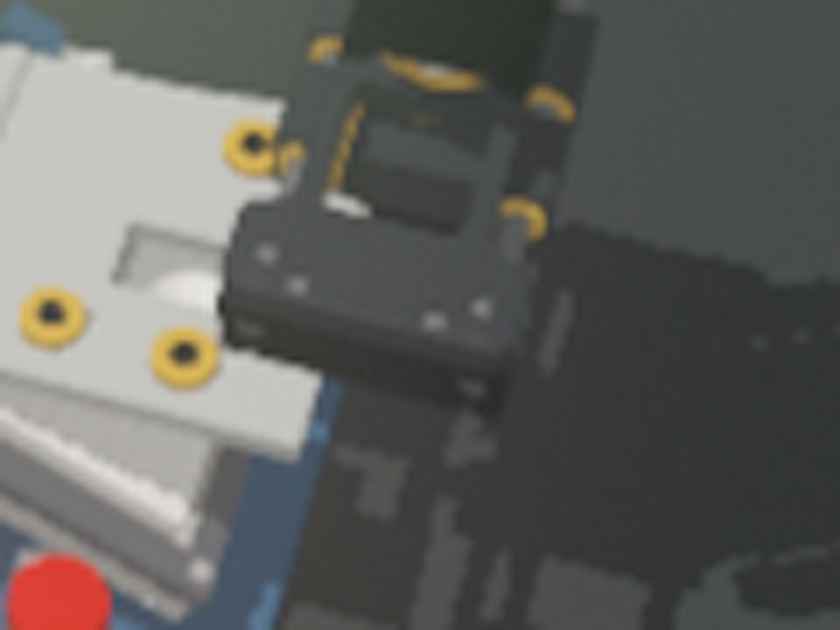

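View pics/top13.png

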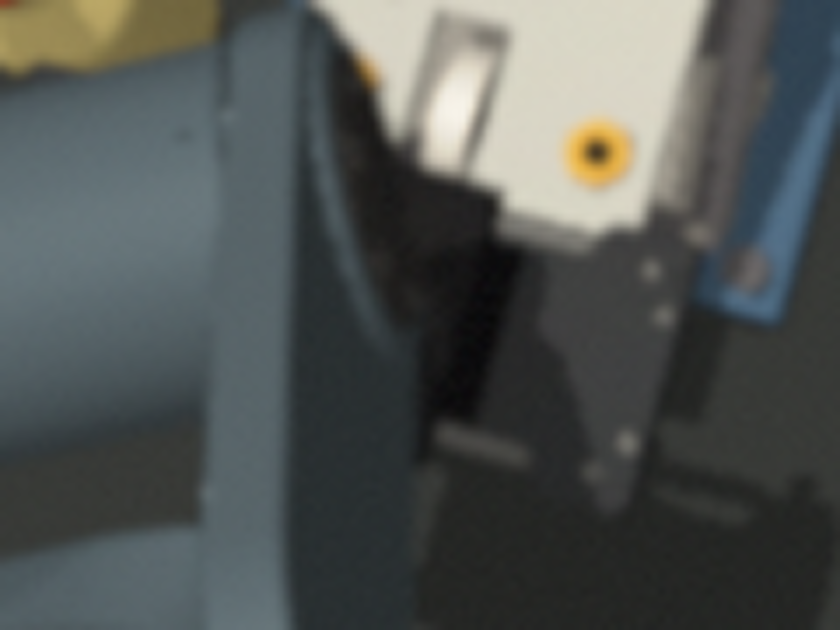

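Request:
{"method": "send_rows", "body": {
  "fingers": [0, 0, 0, 0, 0, 0, 0, 0, 0, 0],
  "dp": [
    [-0.9, 0.6, -6],
    [-2.2, 1, -13],
    [-3.1, 1.2, -20],
    [-3.5, 1.3, -27],
    [-2.4, 1, -34],
    [-0.6, 0.6, -41],
    [1.5, 0, -48],
    [3.9, -0.5, -55],
    [6.6, -1.2, -62],
    [6.6, -1.2, -62]
  ],
  "turn": [
    [0, 0, 0],
    [0, 0, 0],
    [0, 0, 0],
    [0, 0, 0],
    [0, 0, 0],
    [0, 0, 0],
    [0, 0, 0],
    [0, 0, 0],
    [0, 0, 0],
    [0, 0, 0]
  ]
}}

```text
time_s: 18.95
position: [0.4175, 0.2274, 0.0725]
tcp_rot: [[-0.002, -0.972, 0.234], [-0.001, 0.234, 0.972], [-1.0, 0.002, -0.001]]
force: [-0.1, 0.9, -0.0]
opening: 0.006
```

Run:
```python
from leaf import *
table([.1,.05,0,-.03])
```

```text
t 18.95 at [0.4175 0.2274 0.0725] turn [ 0.001 -0.002  0.001] F [-0.1  0.9 -0. ]
0.1 [-1.6  0.1 -0.1]
0.05 [ 1.5 -0.6 -6.6]
0 [  4.9  -1.4 -13. ]
-0.03 [  7.1  -2.  -16.8]
```

Request:
{"method": "send_rows", "body": {
  "fingers": [0, 0, 0, 0, 0, 0, 0],
  "dp": [
    [0, -0.3, -3],
    [1.5, -0.6, -6.5],
    [3.2, -1, -10],
    [4.9, -1.4, -13],
    [4.9, -1.4, -15],
    [4.9, -1.4, -16],
    [4.9, -1.4, -16]
  ],
  "turn": [
    [0, 0, 0],
    [0, 0, 0],
    [0, 0, 0],
    [0, 0, 0],
    [0, 0, 0],
    [0, 0, 0],
    [0, 0, 0]
  ]
}}

```text
time_s: 19.53
position: [0.4222, 0.2261, 0.0589]
tcp_rot: [[-0.001, -0.972, 0.234], [-0.001, 0.234, 0.972], [-1.0, 0.001, -0.001]]
force: [-3.9, -0.9, 24.6]
opening: 0.007
```

Hard stop at the expected shut height (z 0.0589), with 25 N. Now I retreat and look.

Request:
{"method": "send_rows", "body": {
  "fingers": [0, 0, 0, 0, 0, 0, 0, 0, 0],
  "dp": [
    [0, 0, 5],
    [-3, 1, 20],
    [-8, 2, 45],
    [-12, 3, 80],
    [-15, 0, 120],
    [-20, -20, 155],
    [-25, -50, 190],
    [-30, -85, 220],
    [-30, -120, 240]
  ],
  "turn": [
    [0, 0, 0],
    [0, 0, 0],
    [0, 0, 0],
    [0, 0, 0],
    [0, 0, 0],
    [0, 0, 0],
    [0, 0, 0],
    [0, 0, 0],
    [0, 0, 0]
  ]
}}

```text
time_s: 20.28
position: [0.3918, 0.1123, 0.297]
tcp_rot: [[0.001, -0.973, 0.232], [-0.0, 0.232, 0.973], [-1.0, -0.001, -0.0]]
force: [1.4, 0.4, -0.3]
opening: 0.007
```

Run:
```python
from leaf import *
from snap import snap
snap("14",nest_pts(JIG,[0,0,0])[0],["side","top"],60,7)
RB=Rz(JIG[2])@RN;o=nest_pts(JIG,[0,0,0])[0]
for n in("side14","top14"):
    c=load(n);P=cloud(c);q=(P-o)@RB*1000;x,y,z=q[...,0],q[...,1],q[...,2]
    m=(x>-30)&(x<70)&(y>-60)&(y<45)&(abs(y)>16)&(abs(z+15)<25)
    A=np.c_[x[m],y[m],np.ones(m.sum())];w=np.ones(m.sum())
    for _ in range(10):
        f=np.linalg.lstsq(A*w[:,None],z[m]*w,rcond=None)[0];r=z[m]-A@f;w=1/(1+(r/2)**2)
    print(n,"leaf plane slopes",f.round(4),m.sum())
    g=c["img"].max(2)<90
    b=ball(0);mm=g&(np.linalg.norm(P-b,axis=-1)<.03)&(P[...,2]>.03)
    k=P[mm];print(mm.sum())
    if mm.sum()>20:
        r=least_squares(lambda v:np.linalg.norm(k-v,axis=1)-.016,b,loss="soft_l1",f_scale=.002);print("ball",r.x,"expected",b)
    for nm,X in(("bottle",None),):
        h=cv2.cvtColor(c["img"],cv2.COLOR_BGR2HSV);m=((h[...,0]<5)|(h[...,0]>175))&(h[...,1]>180)&(P[...,1]>.3)
        c0=load(n[:-2]+"0");P0=cloud(c0);h0=cv2.cvtColor(c0["img"],cv2.COLOR_BGR2HSV);m0=((h0[...,0]<5)|(h0[...,0]>175))&(h0[...,1]>180)&(P0[...,1]>.3)
        print("cap now/then",np.nanmedian(P[m],0).round(4),np.nanmedian(P0[m0],0).round(4))
        cv2.imwrite(f"pics/full_{n}.png",c["img"])
```

```text
side crop origin 284 233 scale 7
top crop origin 155 203 scale 7
side14 leaf plane slopes [-9.00000e-04  1.40000e-03 -1.04443e+01] 1133
157
ball [0.42217586 0.22597167 0.04285098] expected [0.42240558 0.22601071 0.04342263]
cap now/then [0.5039 0.3596 0.1645] [0.5036 0.3603 0.1642]
top14 leaf plane slopes [ 1.40000e-03  6.80000e-03 -1.01276e+01] 948
0
cap now/then [0.5043 0.3597 0.1649] [0.5044 0.3598 0.1646]
```

View pics/side14.png

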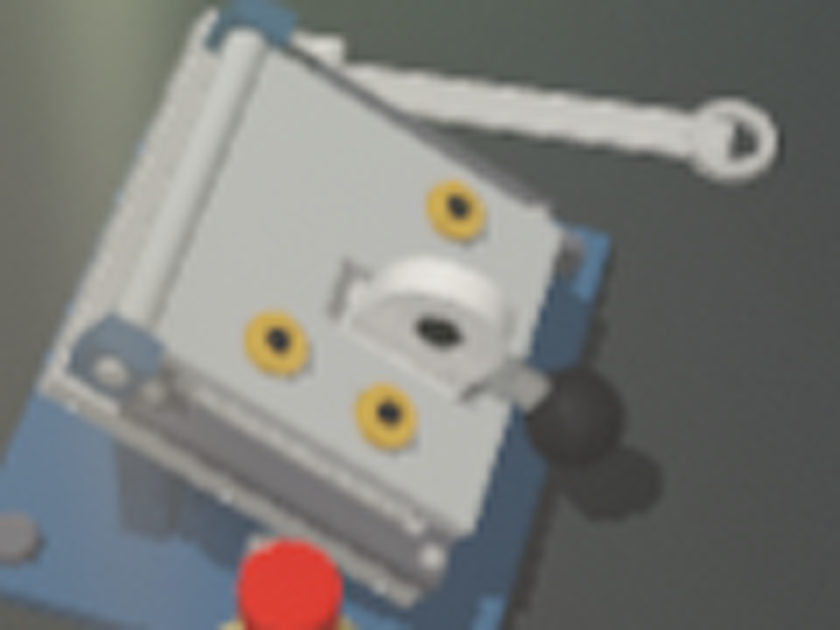

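View pics/full_top14.png

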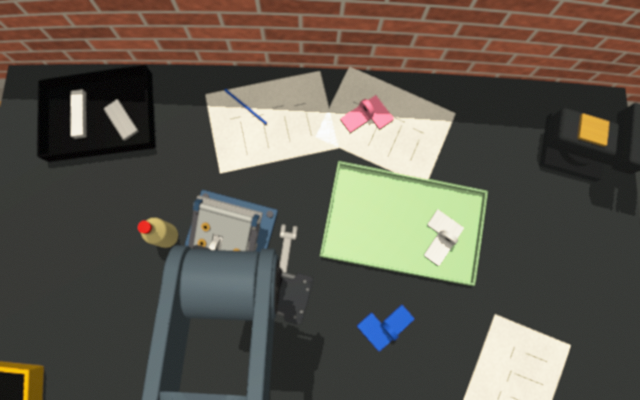

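Run:
```python
from rig import bot
s=bot.read_state();print(s["force"],s["qvel"].round(2),s["time_s"]);print(bot.hand_in())
```

```text
[ 0.39027366  0.85159519 -0.87660914] [ 4.04  3.51  2.65  3.85 -2.46  3.78] 20.3833
the job is handed in; nothing more can be done
None
```

The right-hand bracket is fully home in the pocket, the leaf is shut over it, and the job was handed in at 20.4 s. No verdict is reported back.

- **Regrasp:** the first insertion stopped short because joint 4 hit its −82° limit. I set the bracket on the clear bench in front of the jig and regrasped the lug tilted 15°, and it then went in without trouble.
- **Bracket home:** it stopped hard under about 32 N, almost all square to the plate. With the leaf still open at about 1.70 rad, depth put the base top at −20 ± 0.3 mm (−20 expected), flat, with its outline matching the pocket.
- **Leaf shut:** I pushed the ball knob down with closed fingers at under about 1 rad/s. It reached a hard stop at the expected height under about 25 N. Afterwards the leaf plane was within about 0.002 rad of shut in the slope direction, and the ball was within 1 mm of its shut position (side camera only).
- **Bystanders:** the bottle cap is within 1 mm of where it was. The left-hand bracket and spanner look unmoved in the pictures but were not measured. The gripper was clear of everything.
- **Disagreements:**
  - The two cameras differed by 2–5 mm in y. I used a jig pose between them, which matched the pocket outline in both views.
  - The top camera could not see the knob in the last check because the arm was in the way.
  - At hand-in the arm was still settling at a few degrees per second, in free air.

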